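Make up three nuts and hold the spring tray at the mark

ROBOT

A 6-joint arm with a two-finger parallel gripper is mounted at the origin on a cart in front of the work surface, level with it; the furniture and walls round the work are solid. World frame = base frame: x ahead of the robot, y to its left, z up, the work surface at z = 0. Lengths are in m, angles in rad, forces in N, time in s.
With the tool pointing down it reaches from about 0.275 to 1 m from the base axis. Payload 8.4 kg.
Tool frame: the origin (TCP) lies at the very end of the fingers, on their centre line; the grasp point (between the pads) lies 19 mm behind it (manip.grip_depth is the distance from the TCP to the grasp point, in m); z points along the fingers, y is the direction in which the jaws open and shut (so a half turn about z gives the same grasp; the last joint's range is limited). The gripper opens to 85 mm and grips with 20 to 120 N. Pads are 22 mm wide; open, the fingers measure 114 mm over their backs; the gripper's body (76 mm by 85 mm) begins 54 mm behind the grasp point. The pads swing forward as they close: fully open they stand 13 mm farther back than shut.
Start: joints at [1.174, 0.353, 1.633, -0, 1.155, -0.002], TCP at [0.24, 0.577, 0.231] pointing down, gripper open.
Joint ranges: [-2.63, 2.63], [-0.92, 2.1], [0.06, 2.66], [-1.3, 4.44], [0, 2.69], [-3.02, 3.02]. Speed limits (rad/s): [2.22, 2.22, 2.79, 3.14, 3.14, 3.14].

INTERFACE

Orientations are given as a unit quaternion [x, y, z, w].
In Python, from workcell import manip gives the robot as it stands.
- The arm moves only by the tool drive_tool, never from a script. Its argument "steps" is one flat list of numbers, 5 for each row, row after row: the shift along the world's x, y, z in units of 40 mm (1.0 is 40 mm), then the turn about the world's z in units of 5 degrees (1.0 is 5 degrees), then the closure, from -1 (fully open) to 1 (shut). A call has exactly 5 rows; each row shifts and turns the pose as measured when the row begins; what a row does not reach is not made up. A row lasts 1/10 s, in which the tool goes at most 50 mm and 8.59 degrees, less where a joint would pass 70% of its speed; a pose out of reach is approached as far as the arm can. A call is refused whole if a number of a shift passes 1 or a number of a turn 1, either way. A call with a gripper value outside its range is refused whole. The fingers move at their own pace and stop on an object; "force" is the grip in N (left out, the last holds). Time passes only in rows, so rows that do not move let the fingers close, or fill a call up. It gives the time, the measured TCP pose, the force and the opening at its end, in the units of the state.
- manip.state(): the state, without advancing time (a new reading comes with each control period).
- manip.read_camera(name): name is "side" or "top"; returns (picture, depth): 480x640x3 uint8, red, green, blue; 480x640 float32, m along the optical axis (not along the pixel's ray), 0 where there is no reading.
- manip.calibration(name): a dict with "fx", "fy", "cx", "cy" (pixels), "world_to_cam" (4x4, takes a point from world to camera coordinates). Camera axes: x right, y down, z forward; pixel columns grow to the right and rows downward; lengths in m; the calibration is good to about 2 mm. A picture is of the moment at which its call begins. calibration takes no time and is no camera call.
- manip.finish_job(): hands the job in, once; it reports no verdict.
The state is a dict: "t": time; "q": joint angles; "qd": joint speeds; "effort": joint torques, N m; "ee_pos": TCP position; "eef_rot": TCP orientation; "wrist_force": force on the tool from outside, world axes, zero at the start; "torque": the same for the moment, N m; "width": finger opening in m.
Only numpy, scipy, OpenCV 4.12 (cv2) and the standard library are available. Lean on these libraries where they do the work, as an engineer would, in place of code of your own. Each camera call takes 0.05 s, during which the arm holds its last target.

TASK

One steel nut already lies in the blue spring-return tray: put two more of the steel nuts in beside it, so that exactly three lie flat in the tray and the last nut stays on the bench. Then pull the tray out by its black upright handle until its yellow pointer lines up with the red mark, and finish while still holding the handle so that the tray stays at the mark, ready for the fitter. Leave the gear and the rest of the bench alone.

Things in the scene. Friction and masses are not known exactly. Their poses are not given: they have to be found in the camera images.
- tray_floor (a point): centre of the inner floor of the blue tray (it moves with the tray). Inside the tray measures 84 mm along x by 170 mm along y, walls 4 mm thick and 12 mm high above the floor; with the tray home the floor is 22 mm above the bench. This frame's x axis is the slide direction: pulling moves the tray along its -x (roughly towards the robot); y is along the tray's length; z up. The frame and its scale rail are fixed to the bench.
- shuttle (a joint): slide of the blue tray in m: 0 is home (pushed in by the spring), growing as it is pulled out, hard stop at 0.095. The return spring, hidden under the tray, pulls back with about 4.5 N at home and 0.9 N more for each 10 mm (about 11 N at 70 mm); when let go, the tray runs home.
- handle_grip (a point): point on the axis of the handle, where to grip it, 54 mm above the bench; same axes as tray_floor. The handle is a black upright round post, 18 mm in diameter and 52 mm tall (from 24 to 76 mm above the bench; 24 mm collar in the lowest 5 mm, 22 mm cap in the top 8 mm), standing on a 24 mm wide steel tongue (top 24 mm above the bench) 90 mm in front (-x) of the tray centre; 44 mm from the post's axis to the tray's front wall. It moves with the tray.
- pointer (a point): tip of the yellow pointer that sticks out of the tray's +y side over the aluminium scale rail; 105 mm from the tray centre along y, level with the tray centre along x, about 44 mm above the bench; moves with the tray; same axes as tray_floor
- mark_top (a point): middle of the top edge of the red mark, a 3 mm thick, 18 mm wide upright red flag clamped on the scale rail, its top 46 mm above the bench; same axes as tray_floor. The pointer is at the mark when both have the same x along the slide axis; at the start the mark lies 40 to 70 mm ahead (-x) of the pointer.
- nut_0_centre (a point): bare steel hexagon nut: 30 mm across flats, 34 mm across corners, 16 mm high, with a round hole, about 65 g, lying flat; the point is its centre, half-way up; two opposite flats face along its x axis, z is the nut's axis. This one lies in the blue tray at the start.
- nut_1_centre (a point): bare steel hexagon nut: 30 mm across flats, 34 mm across corners, 16 mm high, with a round hole, about 65 g, lying flat; the point is its centre, half-way up; two opposite flats face along its x axis, z is the nut's axis. Starts on the bench.
- nut_2_centre (a point): bare steel hexagon nut: 30 mm across flats, 34 mm across corners, 16 mm high, with a round hole, about 65 g, lying flat; the point is its centre, half-way up; two opposite flats face along its x axis, z is the nut's axis. Starts on the bench.
- nut_3_centre (a point): bare steel hexagon nut: 30 mm across flats, 34 mm across corners, 16 mm high, with a round hole, about 65 g, lying flat; the point is its centre, half-way up; two opposite flats face along its x axis, z is the nut's axis. Starts on the bench.
- gear_centre (a point): steel spur gear, 66 mm in diameter and 26 mm high, a bystander on the bench; the point is its centre, half-way up
Things that resemble listed ones, but are neither listed nor needed, are in the scene too. Leave any orange or pink look-alike of the part that bears nut_3_centre alone.

How it is judged:
By the outcome, as a careful person would: the job done as asked, in the order asked, and still so for the second after the job is handed in, while the arm keeps its last pose, push and grip.
It also fails if it takes over 58 s, if anything falls off the work surface, if the arm or the gripper's body presses on something with over 40 N, if the wrist force passes 120 N, or if a joint passes its speed limit or range.

## Working session

There is one attempt and no reset: what is moved stays moved. The work goes in short steps, Python scripts to look and compute and a tool call to move; the robot and the scene stay as the last step left them, time stands still between calls to the robot, and variables do not carry over. Pictures are saved under pics/ and viewed, and the job is handed in when it is done.

Besides the shell and the picture viewer there is one more tool, called after "Request:" as name(argument=value, ...) on one line, values as JSON. drive_tool: Moves the arm, as the interface text tells. Its arguments: {"type":"object","properties":{"steps":{"type":"array","items":{"type":"number"}},"force":{"type":"number"}},"required":["steps"]}

```bash
mkdir -p pics; ls; python3 - <<'E'
from workcell import manip
import cv2,numpy as np
print(manip.state())
for n in("top","side"):
    p,d=manip.read_camera(n); cv2.imwrite(f"pics/{n}0.png",p[:,:,::-1]); np.savez(f"{n}0.npz",p=p,d=d); print(n,manip.calibration(n))
E
```

```text
pics
{'t': 0.0, 'q': array([ 1.17358482e+00,  3.53656052e-01,  1.63416085e+00,  1.26258689e-06,
        1.15520883e+00, -2.39299635e-03]), 'qd': array([-0.00160911,  0.00136912,  0.00026795, -0.00095806, -0.00134057,
        0.00010455]), 'effort': array([ 1.96619312e-04, -6.05230665e+01, -3.42079496e+01,  3.13501105e-04,
        8.76655744e-03,  5.91375780e-06]), 'ee_pos': array([0.24020427, 0.57646127, 0.23054532]), 'eef_rot': array([ 1.96129764e-01,  9.80577688e-01, -7.02171672e-04, -1.42781785e-04]), 'wrist_force': array([ 0.35508871, -0.77593978, -0.09131538]), 'torque': array([ 0.048993  , -0.02305682,  0.01059811]), 'width': 0.0851656619380913}
top {'fx': 462.2373367470079, 'fy': 462.2373367470079, 'cx': 315.11798466828515, 'cy': 241.31211011433663, 'world_to_cam': array([[ 0.01238894, -0.99992098, -0.00213143, -0.21475175],
       [-0.99553059, -0.01213491, -0.09365672,  0.52751096],
       [ 0.09362346,  0.00328221, -0.99560227,  0.93811767],
       [ 0.        ,  0.        ,  0.        ,  1.        ]])}
side {'fx': 614.7931137735565, 'fy': 614.7931137735565, 'cx': 323.64290991063115, 'cy': 235.8689605836733, 'world_to_cam': array([[-0.9902535 , -0.13774632, -0.02059044,  0.46030633],
       [-0.07159276,  0.63024038, -0.77309219,  0.23467264],
       [ 0.11946753, -0.76408312, -0.63395938,  0.94871874],
       [ 0.        ,  0.        ,  0.        ,  1.        ]])}
```

View pics/top0.png

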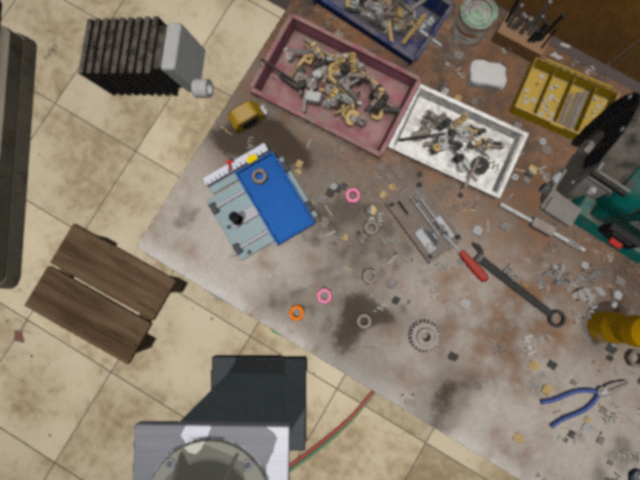

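View pics/side0.png

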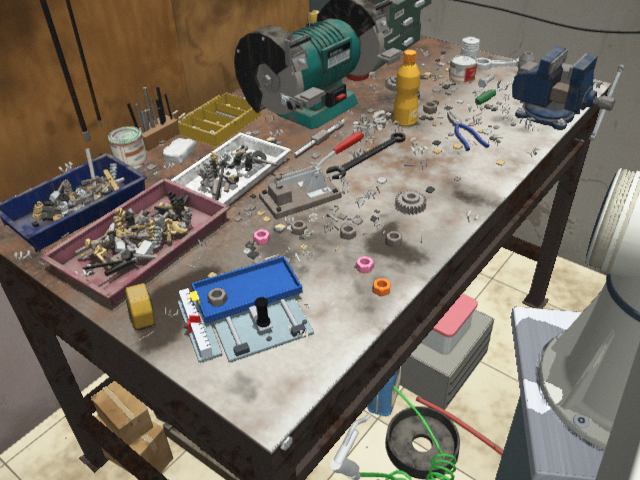

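Top view: the tray is at about (276,197), its post at (236,217), the nut in it at (260,177), and the pointer/red mark at (251,160)/(230,164). 
Nut candidates: steel rings at (372,227), (369,275) and (364,321). Look-alikes are pink at (353,195) and (324,296), orange at (297,313). The gear is at (424,335). I'll measure these and take a close crop.

```bash
cat > h.py <<'E'
import numpy as np,cv2
from workcell import manip
def snap(n,tag):
    p,d=manip.read_camera(n); np.savez(f"{n}{tag}.npz",p=p,d=d); return p,d
def load(n,tag):
    z=np.load(f"{n}{tag}.npz"); return z['p'],z['d']
def cloud(n,d):
    c=manip.calibration(n); v,u=np.mgrid[0:480,0:640]
    P=np.stack([(u-c['cx'])/c['fx']*d,(v-c['cy'])/c['fy']*d,d],-1)
    T=c['world_to_cam']; W=(P-T[:3,3])@T[:3,:3]
    W[d<=0]=np.nan; return W
def proj(n,X):
    c=manip.calibration(n); T=c['world_to_cam']; q=np.atleast_2d(X)@T[:3,:3].T+T[:3,3]
    return np.c_[q[:,0]/q[:,2]*c['fx']+c['cx'],q[:,1]/q[:,2]*c['fy']+c['cy']]
def ray(n,u,v,z):
    c=manip.calibration(n);T=c['world_to_cam'];r=T[:3,:3].T@np.array([(u-c['cx'])/c['fx'],(v-c['cy'])/c['fy'],1]);o=-T[:3,:3].T@T[:3,3]
    return o+r*(z-o[2])/r[2]
def crop(p,x0,y0,x1,y1,s,name):
    cv2.imwrite(f"pics/{name}.png",cv2.resize(p[y0:y1,x0:x1,::-1],None,fx=s,fy=s,interpolation=cv2.INTER_CUBIC))
E
python3 - <<'E'
from h import *
p,d=load("top","0");W=cloud("top",d)
crop(p,200,140,460,360,3,"topc"[:4])
ps,ds=load("side","0");crop(ps,170,210,430,370,3,"sidec");V=cloud("side",ds)
np.set_printoptions(precision=4,suppress=True)
for n,(u,v) in dict(n0=(260,177),A=(372,227),B=(369,275),C=(364,321),gear=(424,335),bench=(300,260)).items():
    w=W[v-9:v+10,u-9:u+10].reshape(-1,3);print(n,ray("top",u,v,.016),np.nanpercentile(w[:,2],[5,50,95]))
for n,(u,v) in dict(A=(298,228),B=(348,230),C=(393,238),n0=(217,297)).items():
    w=V[v-12:v+13,u-12:u+13].reshape(-1,3); print(n,ray("side",u,v,.014),np.nanpercentile(w[:,2],[5,50,95]))
E
```

```text
n0 [ 0.667  -0.0892  0.016 ] [0.0193 0.0237 0.0394]
A [ 0.5627 -0.3277  0.016 ] [-0.0022  0.003   0.0171]
B [ 0.4617 -0.3215  0.016 ] [-0.0029  0.0011  0.0164]
C [ 0.3667 -0.3113  0.016 ] [-0.0026  0.0011  0.0173]
gear [ 0.3397 -0.435   0.016 ] [-0.0003  0.0217  0.0276]
bench [ 0.4912 -0.1771  0.016 ] [-0.0035 -0.0003  0.0021]
A [ 0.5612 -0.3168  0.014 ] [-0.0005  0.0033  0.0176]
B [ 0.4597 -0.3218  0.014 ] [-0.001   0.003   0.0176]
C [ 0.3684 -0.3066  0.014 ] [-0.0009  0.0022  0.0175]
n0 [ 0.672  -0.1052  0.014 ] [0.0214 0.0251 0.0401]
```

View pics/topc.png

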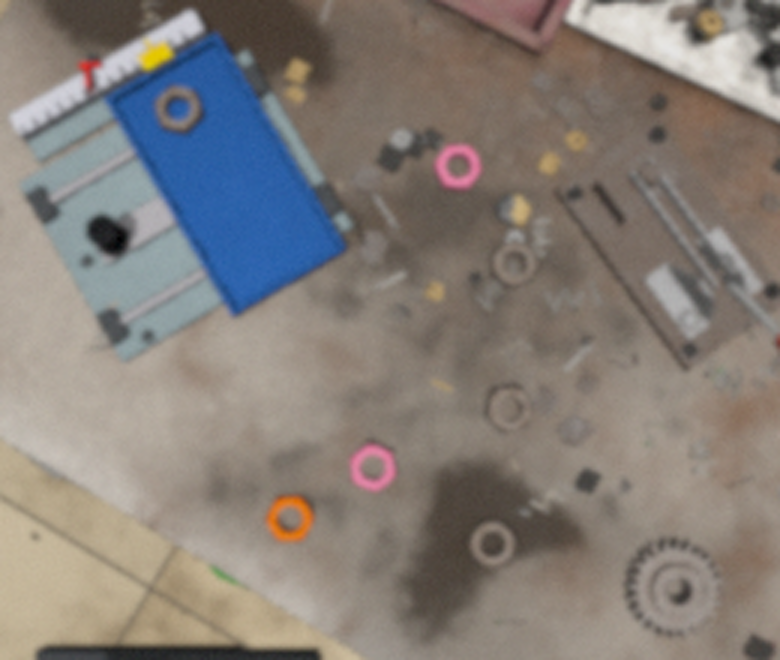

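View pics/sidec.png

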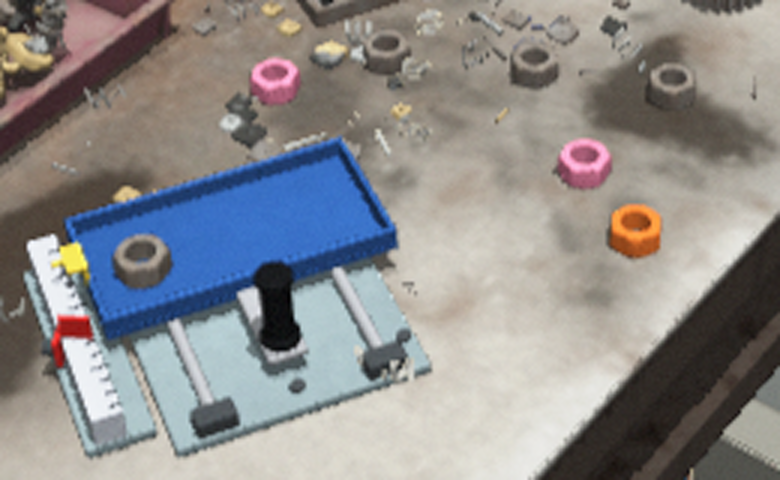

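Both views show steel rings at A, B and C. The pink and orange ones are clearly the look-alikes. I'll use B and C, which sit in the open, and leave A. Next I'll fit the tray frame and the nut poses.

```bash
cat > fit.py <<'E'
from h import *
from scipy.optimize import least_squares
def hexfit(Ws,xy,z0=0.):
    # points above surface near nut
    pts=np.vstack([W.reshape(-1,3) for W in Ws]); pts=pts[np.isfinite(pts).all(1)]
    m=(np.hypot(pts[:,0]-xy[0],pts[:,1]-xy[1])<.03)&(pts[:,2]>z0+.007)&(pts[:,2]<z0+.022)
    q=pts[m]
    c=q[:,:2].mean(0)
    def r(v):
        a=v[2]+np.arange(6)*np.pi/3
        D=((q[:,:2]-v[:2])@np.array([np.cos(a),np.sin(a)])).max(1)
        top=q[:,2]>z0+.0135
        return np.r_[np.where(top,np.maximum(D-.015,0)+np.maximum(.009-D,0),D-.015)]
    best=min((least_squares(r,[*c,t],loss='soft_l1',f_scale=.001) for t in np.radians([0,15,30,45])),key=lambda s:s.cost)
    return len(q),c,best.x[:2],np.degrees(best.x[2])%60,best.cost
E
python3 - <<'E'
from fit import *
np.set_printoptions(precision=4,suppress=True)
p,d=load("top","0");W=cloud("top",d);ps,ds=load("side","0");V=cloud("side",ds)
for n,xy,z in [("n0",(.667,-.094),.022),("A",(.562,-.323),0),("B",(.461,-.3215),0),("C",(.367,-.309),0)]:
    for k,S in (("t",[W]),("s",[V]),("b",[W,V])): print(n,k,*hexfit(S,xy,z))
for nm,P,X in(("top",p,W),("side",ps,V)):
    h=cv2.cvtColor(P,cv2.COLOR_RGB2HSV)
    m=cv2.inRange(h,(104,150,60),(120,255,255))
    m&=((X[...,2]>.012)&(X[...,2]<.045)&(np.hypot(X[...,0]-.63,X[...,1]+.11)<.15)).astype(np.uint8)*255
    pts=X[m>0]
    for s,q in(("all",pts),("rim",pts[pts[:,2]>.030]),("floor",pts[pts[:,2]<.026])):
        r=cv2.minAreaRect((q[:,:2]*1000).astype(np.float32)); print(nm,s,len(q),r,np.median(q[:,2]))
    if nm=="top":
        c=max(cv2.findContours(m,cv2.RETR_EXTERNAL,cv2.CHAIN_APPROX_NONE)[0],key=cv2.contourArea)[:,0]
        R=np.array([ray("top",u,v,.034)[:2]*1000 for u,v in c],np.float32); print("contour",cv2.minAreaRect(R))
    near=np.hypot(X[...,0]-.62,X[...,1]+.08)<.2
    for nme,lo,hi,zz in(("yellow",(22,120,120),(35,255,255),(.03,.06)),("red",(0,150,100),(6,255,255),(.02,.06)),("black",(0,0,0),(180,255,45),(.03,.09))):
        mm=(cv2.inRange(h,lo,hi)>0)&near&(X[...,2]>zz[0])&(X[...,2]<zz[1])
        q=X[mm]; vv,uu=np.where(mm)
        if len(q): print(nm,nme,len(q),np.median(q,0),q.min(0),q.max(0),uu.mean(),vv.mean())
E
```

```text
n0 t 138 [ 0.6642 -0.0901] [ 0.6645 -0.0901] 58.42435803705659 7.316162550769977e-05
n0 s 231 [ 0.6643 -0.0871] [ 0.6653 -0.089 ] 47.694226333515076 0.00015151191768973213
n0 b 369 [ 0.6643 -0.0882] [ 0.665  -0.0893] 47.996744067413054 0.00023158257751323383
A t 157 [ 0.5603 -0.3256] [ 0.5615 -0.3266] 42.1273743019607 0.0002338536467566377
A s 193 [ 0.5619 -0.3229] [ 0.5617 -0.3242] 49.05171230816266 0.0003226645635383278
A b 350 [ 0.5612 -0.3241] [ 0.5617 -0.325 ] 42.211772006439894 0.0005753009865487954
B t 119 [ 0.4598 -0.3229] [ 0.4602 -0.3229] 20.732941618322563 4.475254433449255e-05
B s 168 [ 0.4603 -0.3206] [ 0.4608 -0.3223] 21.258122867943158 0.000138740203257718
B b 287 [ 0.4601 -0.3215] [ 0.4606 -0.3224] 21.987708227099095 0.00018481725218236217
C t 131 [ 0.3665 -0.3113] [ 0.3675 -0.3114] 2.7415999791783534 3.9095113083140505e-05
C s 178 [ 0.3675 -0.3089] [ 0.368  -0.3108] 1.5592183256244796 0.00015548511339291723
C b 309 [ 0.3671 -0.3099] [ 0.3677 -0.311 ] 2.786265571100478 0.00019625724893711815
top all 3327 ((621.0269775390625, -123.14024353027344), (176.95538330078125, 
[... 888 characters left out ...]
06), 31.39459228515625) 0.024043280774888265
side rim 661 ((620.9426879882812, -121.30085754394531), (177.50732421875, 95.82862091064453), 31.92998695373535) 0.03399776809378539
side floor 2600 ((621.9613647460938, -121.61782836914062), (175.642578125, 96.50469970703125), 32.239803314208984) 0.02327124428540757
side yellow 360 [ 0.7771 -0.0362  0.0474] [ 0.6895 -0.0855  0.0309] [ 0.8073 -0.0194  0.06  ] 151.61111111111111 304.2472222222222
side red 87 [ 0.6889 -0.0267  0.0364] [ 0.6765 -0.0308  0.0203] [ 0.6975 -0.016   0.0469] 192.88505747126436 320.2413793103448
side black 265 [ 0.5715 -0.0398  0.0603] [ 0.5629 -0.055   0.0301] [ 0.8017 -0.0299  0.0785] 261.3245283018868 310.63396226415097
```

Request:
drive_tool(steps=[0.5, -1, 0, -1, -0.2, 0.5, -1, 0, -1, -0.2, 0.5, -1, 0, -1, -0.2, 0.5, -1, 0, -1, -0.2, 0.5, -1, 0, -1, -0.2], force=60)

```text
t: 0.6
ee_pos: [0.3395, 0.3738, 0.2283]
eef_rot: [0.407, 0.913, -0.001, -0.001]
wrist_force: [0.6, -0.5, -0.8]
width: 0.0515
```

Request:
drive_tool(steps=[0.4, -1, 0, -1, -0.2, 0.3, -1, 0, -1, -0.2, 0.2, -1, 0, -1, -0.2, 0, -1, 0, -1, -0.2, 0, -1, 0, -1, -0.2])

```text
t: 1.1
ee_pos: [0.3772, 0.1651, 0.2275]
eef_rot: [0.603, 0.798, -0.001, -0.001]
wrist_force: [0.5, 0.0, 0.3]
width: 0.0512
```

Request:
drive_tool(steps=[0, -1, -0.5, -1, -0.2, 0, -1, -0.5, -1, -0.2, 0, -1, -0.5, -1, -0.2, 0, -1, -0.5, -1, -0.2, 0, -1, -0.5, -1, -0.2])

```text
t: 1.6
ee_pos: [0.3777, -0.0422, 0.1274]
eef_rot: [0.767, 0.642, 0.002, 0.002]
wrist_force: [0.9, 0.0, 0.2]
width: 0.0513
```

Request:
drive_tool(steps=[-0.1, -1, 0, -1, -0.2, -0.1, -1, 0, -1, -0.2, -0.1, -1, 0, -1, -0.2, 0, -1, 0, -1, -0.2, 0, -1, 0, -1, -0.2])

```text
t: 2.1
ee_pos: [0.3606, -0.2498, 0.1242]
eef_rot: [0.892, 0.452, 0.0, 0.0]
wrist_force: [0.4, 0.0, -0.1]
width: 0.0513
```

Request:
drive_tool(steps=[0.18, -0.7, -0.4, -1, -0.2, 0, -0.6, -0.4, -1, -0.2, 0, -0.2, -0.4, -1, -0.2, 0, 0, -0.4, -1, -0.2, 0, 0, 0, -0.2, -0.2])

```text
t: 2.6
ee_pos: [0.3676, -0.319, 0.058]
eef_rot: [0.963, 0.27, 0.001, 0.002]
wrist_force: [0.3, -0.3, 0.5]
width: 0.0514
```

```bash
cat > st.py <<'E'
from h import *
import sys
s=manip.state();q=s['eef_rot'];yaw=2*np.degrees(np.arctan2(q[1],q[0]))-90
print("t",round(s['t'],2),s['ee_pos'].round(4),"yaw",round(yaw,1),"w",s['width'].round(4),"F",s['wrist_force'].round(1),"q",s['q'].round(2))
if len(sys.argv)>2:
    t=np.array(eval(sys.argv[1]));print("units",((t-s['ee_pos'])/.04).round(3),"turn",round((float(sys.argv[2])-yaw)/5,2))
E
python3 st.py "[.3677,-.311,.003]" -57.2
python3 - <<'E'
from h import *
p,d=snap("side","1");crop(p,280,180,480,330,4,"s1")
E
```

```text
Traceback (most recent call last):
  File "st.py", line 4, in <module>
    print("t",round(s['t'],2),s['ee_pos'].round(4),"yaw",round(yaw,1),"w",s['width'].round(4),"F",s['wrist_force'].round(1),"q",s['q'].round(2))
                                                                          ^^^^^^^^^^^^^^^^
AttributeError: 'float' object has no attribute 'round'
```

View pics/s1.png

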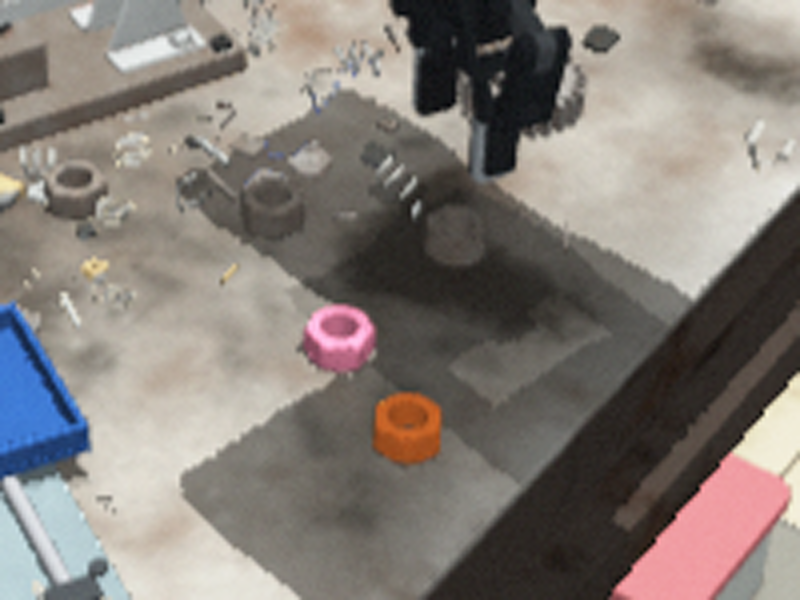

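The fingers hang over nut C (crop pixel about (455,235)). TCP y has gone 8 mm too far; I'll correct that.

```bash
sed -i "s/s\['width'\].round(4)/round(s['width'],4)/" st.py; python3 st.py "[.3677,-.311,.003]" -57.2
```

```text
t 2.65 [ 0.3681 -0.3193  0.0589] yaw -58.5 w 0.0512 F [-0.2  0.3  0.3] q [-0.72  0.39  2.06 -0.    0.69  0.31]
units [-0.011  0.207 -1.397] turn 0.27
```

Request:
drive_tool(steps=[0, 0.2, -0.3, 0, -0.2, 0, 0, -0.3, 0, -0.2, 0, 0, -0.2, 0, -0.2, 0, 0, 0, 0, -0.2, 0, 0, 0, 0, -0.2])

```text
t: 3.15
ee_pos: [0.3698, -0.3117, 0.0281]
eef_rot: [0.961, 0.275, 0.002, 0.004]
wrist_force: [-0.2, -0.8, -0.7]
width: 0.0513
```

```bash
python3 st.py "[.3677,-.311,.003]" -57.2
```

```text
t 3.15 [ 0.3698 -0.3117  0.0281] yaw -58.0 w 0.0513 F [-0.2 -0.8 -0.7] q [-0.7   0.44  2.08 -0.    0.61  0.31]
units [-0.052  0.017 -0.627] turn 0.17
```

Request:
drive_tool(steps=[-0.05, 0, -0.3, 0.1, -0.2, 0, 0, -0.25, 0, -0.2, 0, 0, -0.08, 0, -0.2, 0, 0, 0, 0, -0.2, 0, 0, 0, 0, 0.5])

```text
t: 3.65
ee_pos: [0.3679, -0.3122, 0.0012]
eef_rot: [0.96, 0.28, 0.002, 0.005]
wrist_force: [0.1, -0.0, -0.2]
width: 0.0376
```

Request:
drive_tool(steps=[0, 0, 0, 0, 0.8, 0, 0, 0, 0, 0.8, 0, 0, 0, 0, 0.8, 0, 0, 0, 0, 0.8, 0, 0, 0, 0, 0.8])

```text
t: 4.15
ee_pos: [0.3683, -0.3125, 0.0021]
eef_rot: [0.96, 0.28, 0.002, 0.005]
wrist_force: [-0.3, -0.2, -0.3]
width: 0.0286
```

Request:
drive_tool(steps=[0, 0, 0.5, 0, 0.8, 0, 0, 1, 0, 0.8, 0, 0, 0.8, 0, 0.8, 0.5, 0.3, 0.3, 0, 0.8, 0.8, 0.6, 0, 0, 0.8])

```text
t: 4.65
ee_pos: [0.4178, -0.2764, 0.1094]
eef_rot: [0.961, 0.278, 0.001, 0.004]
wrist_force: [0.8, -0.1, -0.7]
width: 0.0281
```

Request:
drive_tool(steps=[0.8, 0.6, 0, 0, 0.8, 0.8, 0.6, 0, 0, 0.8, 0.8, 0.6, 0, 0, 0.8, 0.8, 0.6, 0, 0, 0.8, 0.4, 0.3, 0, 0, 0.8])

```text
t: 5.15
ee_pos: [0.5687, -0.1632, 0.1114]
eef_rot: [0.961, 0.278, 0.003, 0.005]
wrist_force: [-1.2, -0.4, -0.8]
width: 0.0281
```

```bash
python3 st.py "[.6253,-.1202,.08]" -58.6
python3 - <<'E'
from h import *
p,d=snap("side","2");crop(p,170,150,430,345,3,"s2")
E
```

```text
t 5.15 [ 0.5687 -0.1632  0.1114] yaw -57.8 w 0.0281 F [-1.2 -0.4 -0.8] q [-0.28  0.43  1.81 -0.01  0.88  0.73]
units [ 1.414  1.074 -0.785] turn -0.16
```

View pics/s2.png

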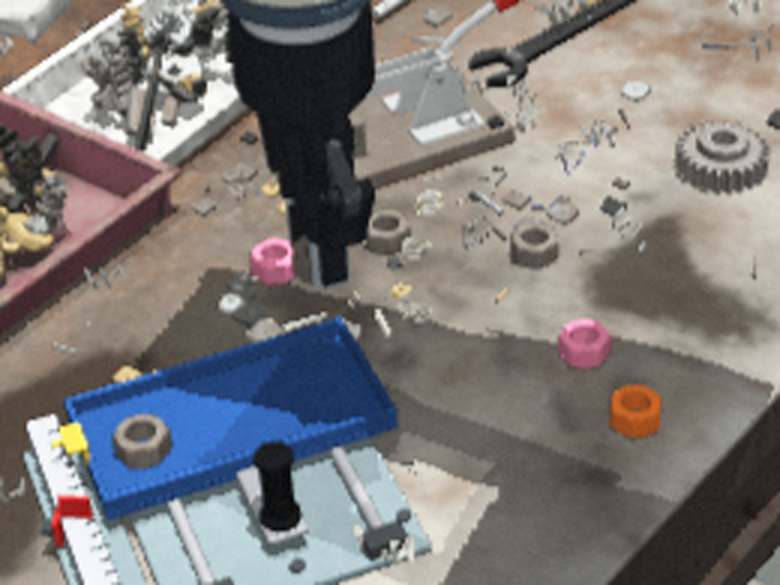

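```bash

python3 - <<'E'
from h import *
p,d=load("side","2");crop(p,235,190,315,250,8,"s2b")
print(proj("side",manip.state()['ee_pos']))
W=cloud("side",d)
m=np.hypot(W[...,0]-.569,W[...,1]+.163)<.03
print(np.percentile(W[m&(W[...,2]>.05)&(W[...,2]<.13)][:,2],[0,5,50]))
E
```

```text
[[275.05365836 238.97638142]]
[0.11135177 0.11331732 0.12396568]
```

View pics/s2b.png

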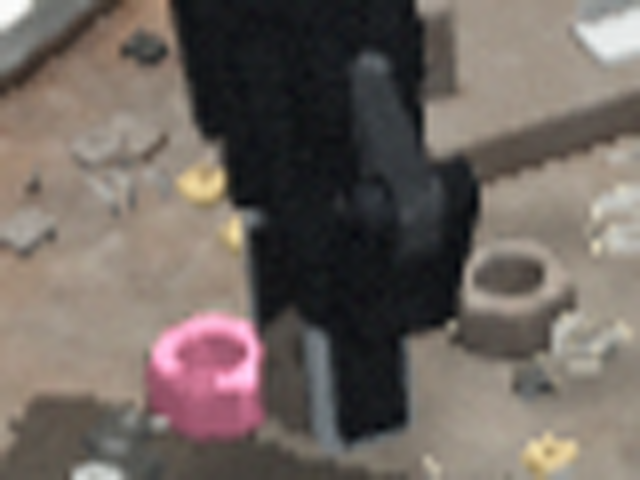

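Nut C is in the jaws: its brown body shows left of the near finger at crop pixel (285,370). On to the tray.

Request:
drive_tool(steps=[0.7, 0.55, 0, -0.15, 0.8, 0.65, 0.5, -0.2, 0, 0.8, 0, 0, -0.4, 0, 0.8, 0, 0, -0.2, 0, 0.8, 0, 0, 0, 0, 0.8])

```text
t: 5.7
ee_pos: [0.6253, -0.1177, 0.0772]
eef_rot: [0.962, 0.272, 0.003, 0.005]
wrist_force: [-0.1, 0.1, -0.7]
width: 0.0283
```

```bash
python3 st.py "[.6253,-.1202,.025]" -58.6
```

```text
t 5.7 [ 0.6253 -0.1177  0.0772] yaw -58.4 w 0.0283 F [-0.1  0.1 -0.7] q [-0.19  0.54  1.73 -0.01  0.86  0.84]
units [-1.000e-03 -6.100e-02 -1.305e+00] turn -0.04
```

Request:
drive_tool(steps=[0, -0.06, -0.5, 0, 0.8, 0, 0, -0.4, 0, 0.8, 0, 0, -0.25, 0, 0.8, 0, 0, -0.08, 0, 0.8, 0, 0, 0, 0, 0.8])

```text
t: 6.2
ee_pos: [0.6225, -0.1229, 0.0266]
eef_rot: [0.963, 0.271, 0.002, 0.005]
wrist_force: [-0.1, -0.1, -0.8]
width: 0.0282
```

```bash
python3 st.py "[.6253,-.1202,.025]" -58.6
```

```text
t 6.2 [ 0.6225 -0.1229  0.0266] yaw -58.6 w 0.0282 F [-0.1 -0.1 -0.8] q [-0.19  0.61  1.75 -0.01  0.78  0.83]
units [ 0.07   0.068 -0.04 ] turn -0.0
```

Request:
drive_tool(steps=[0, 0, -0.06, 0, 0.8, 0, 0, 0, 0, 0.8, 0, 0, 0, 0, 0.1, 0, 0, 0, 0, 0.1, 0, 0, 0, 0, 0.1])

```text
t: 6.7
ee_pos: [0.6241, -0.1233, 0.0264]
eef_rot: [0.963, 0.271, 0.004, 0.005]
wrist_force: [0.7, 1.2, 0.0]
width: 0.0385
```

Request:
drive_tool(steps=[0, 0, 0.4, 0, 0.1, 0, 0, 0.8, 0, 0.1, 0, 0, 1, 0, -0.2, -1, -0.8, 0, 0.8, -0.2, -0.9, -1, 0, 0.8, -0.2])

```text
t: 7.2
ee_pos: [0.5528, -0.1921, 0.1224]
eef_rot: [0.94, 0.342, 0.007, 0.007]
wrist_force: [1.0, -1.3, -0.3]
width: 0.0513
```

```bash
python3 st.py "[.4606,-.3224,.08]" -38
python3 - <<'E'
from h import *
p,d=snap("side","3");crop(p,170,180,430,375,3,"s3")
E
```

```text
t 7.2 [ 0.5528 -0.1921  0.1224] yaw -50.0 w 0.0513 F [ 1.  -1.3 -0.3] q [-0.34  0.41  1.83 -0.    0.89  0.54]
units [-2.305 -3.258 -1.06 ] turn 2.41
```

View pics/s3.png

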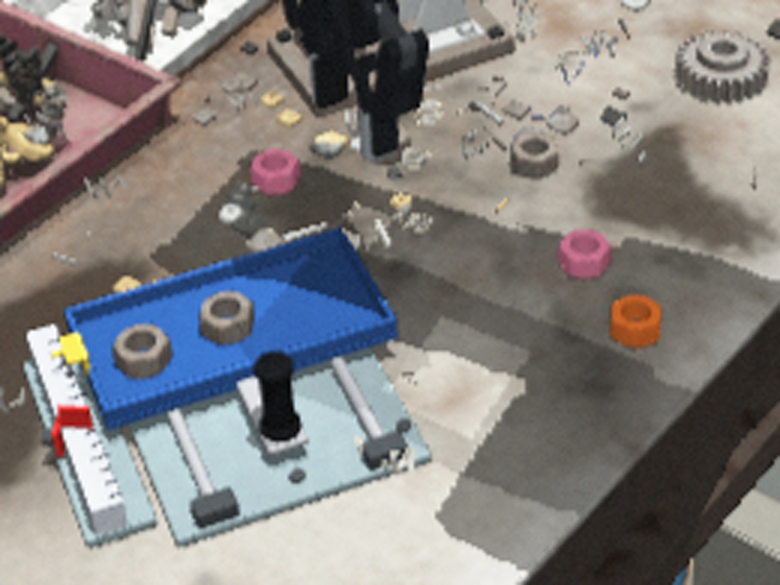

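The second nut lies flat in the tray (crop pixel (226,318)), beside nut_0 at (142,350). Now for B.

Request:
drive_tool(steps=[-0.7, -1, 0, 0.8, -0.2, -0.7, -1, 0, 0.8, -0.2, -0.6, -0.8, -0.3, 0.8, -0.2, -0.1, -0.2, -0.4, 0, -0.2, 0, 0, -0.2, 0, -0.2])

```text
t: 7.75
ee_pos: [0.4658, -0.3205, 0.0951]
eef_rot: [0.897, 0.443, 0.01, 0.012]
wrist_force: [1.0, 1.1, 0.4]
width: 0.0513
```

```bash
python3 st.py "[.4606,-.3224,.002]" -38
```

```text
t 7.75 [ 0.4658 -0.3205  0.0951] yaw -37.4 w 0.0513 F [1.  1.1 0.4] q [-0.61  0.41  1.9   0.01  0.8   0.04]
units [-0.131 -0.047 -2.328] turn -0.11
```

Request:
drive_tool(steps=[-0.13, -0.05, -0.6, 0, -0.2, 0, 0, -0.6, 0, -0.2, 0, 0, -0.4, 0, -0.2, 0, 0, 0, 0, -0.2, 0, 0, 0, 0, -0.2])

```text
t: 8.25
ee_pos: [0.4638, -0.3215, 0.0329]
eef_rot: [0.897, 0.442, 0.011, 0.014]
wrist_force: [-0.4, 0.2, 1.3]
width: 0.0513
```

```bash
python3 st.py "[.4606,-.3224,.002]" -38; python3 - <<'E'
from h import *
print(manip.state()['eef_rot'])
E
```

```text
t 8.25 [ 0.4638 -0.3215  0.0329] yaw -37.5 w 0.0513 F [-0.4  0.2  1.3] q [-0.61  0.51  1.93  0.01  0.67  0.03]
units [-0.081 -0.022 -0.772] turn -0.1
[0.89676381 0.44216022 0.01090673 0.01378617]
```

Request:
drive_tool(steps=[-0.08, -0.02, -0.35, 0, -0.2, 0, 0, -0.3, 0, -0.2, 0, 0, -0.1, 0, -0.2, 0, 0, 0, 0, -0.2, 0, 0, 0, 0, 0.5])

```text
t: 8.75
ee_pos: [0.4624, -0.3225, 0.003]
eef_rot: [0.897, 0.443, 0.012, 0.015]
wrist_force: [-0.2, -0.4, -0.2]
width: 0.0381
```

Request:
drive_tool(steps=[0, 0, 0, 0, 0.8, 0, 0, 0, 0, 0.8, 0, 0, 0, 0, 0.8, 0, 0, 0, 0, 0.8, 0, 0, 0, 0, 0.8])

```text
t: 9.25
ee_pos: [0.4629, -0.323, 0.0041]
eef_rot: [0.897, 0.442, 0.012, 0.016]
wrist_force: [-0.0, -0.5, -0.1]
width: 0.0285
```

```bash
python3 st.py "[.5783,-.1488,.12]" -58.6
```

```text
t 9.25 [ 0.4629 -0.323   0.0041] yaw -37.5 w 0.0285 F [-0.  -0.5 -0.1] q [-0.62  0.56  1.94  0.01  0.61  0.03]
units [2.886 4.354 2.896] turn -4.22
```

Request:
drive_tool(steps=[0, 0, 0.5, 0, 0.8, 0, 0, 1, 0, 0.8, 0, 0, 1, 0, 0.8, 0.5, 0.8, 0.2, -0.8, 0.8, 0.6, 0.9, 0, -0.9, 0.8])

```text
t: 9.75
ee_pos: [0.5048, -0.2562, 0.1155]
eef_rot: [0.929, 0.37, 0.011, 0.016]
wrist_force: [0.1, -0.4, -1.3]
width: 0.0281
```

Request:
drive_tool(steps=[0.6, 0.9, 0, -0.9, 0.8, 0.6, 0.9, 0, -0.9, 0.8, 0.4, 0.6, 0, -0.6, 0.8, 0.1, 0.2, 0, 0, 0.8, 0, 0, 0, 0, 0.8])

```text
t: 10.25
ee_pos: [0.5779, -0.1449, 0.1176]
eef_rot: [0.963, 0.268, 0.011, 0.018]
wrist_force: [-0.2, -0.6, -0.6]
width: 0.0278
```

```bash
python3 st.py "[.5783,-.1488,.027]" -58.6
```

```text
t 10.25 [ 0.5779 -0.1449  0.1176] yaw -58.9 w 0.0278 F [-0.2 -0.6 -0.6] q [-0.24  0.42  1.82 -0.03  0.86  0.81]
units [ 0.009 -0.096 -2.265] turn 0.07
```

Request:
drive_tool(steps=[0, -0.1, -0.6, 0, 0.8, 0, 0, -0.6, 0, 0.8, 0, 0, -0.5, 0, 0.8, 0, 0, 0, 0, 0.8, 0, 0, 0, 0, 0.8])

```text
t: 10.75
ee_pos: [0.5751, -0.154, 0.0485]
eef_rot: [0.963, 0.269, 0.011, 0.019]
wrist_force: [1.1, -0.2, -1.1]
width: 0.0285
```

```bash
python3 st.py "[.5783,-.1488,.027]" -58.6
```

```text
t 10.75 [ 0.5751 -0.154   0.0485] yaw -58.8 w 0.0285 F [ 1.1 -0.2 -1.1] q [-0.25  0.52  1.86 -0.03  0.73  0.8 ]
units [ 0.08   0.129 -0.537] turn 0.03
```

Request:
drive_tool(steps=[0.08, 0.12, -0.25, 0, 0.8, 0, 0, -0.2, 0, 0.8, 0, 0, -0.08, 0, 0.8, 0, 0, 0, 0, 0.8, 0, 0, 0, 0, 0.8])

```text
t: 11.25
ee_pos: [0.5796, -0.1503, 0.0283]
eef_rot: [0.963, 0.269, 0.012, 0.02]
wrist_force: [0.3, -0.2, -0.8]
width: 0.0284
```

```bash
python3 st.py "[.5783,-.1488,.027]" -58.6; python3 - <<'E'
from h import *
p,d=snap("side","4");crop(p,170,220,370,370,4,"s4")
E
```

```text
t 11.25 [ 0.5796 -0.1503  0.0283] yaw -58.8 w 0.0284 F [ 0.3 -0.2 -0.8] q [-0.24  0.55  1.86 -0.03  0.69  0.81]
units [-0.033  0.037 -0.033] turn 0.04
```

View pics/s4.png

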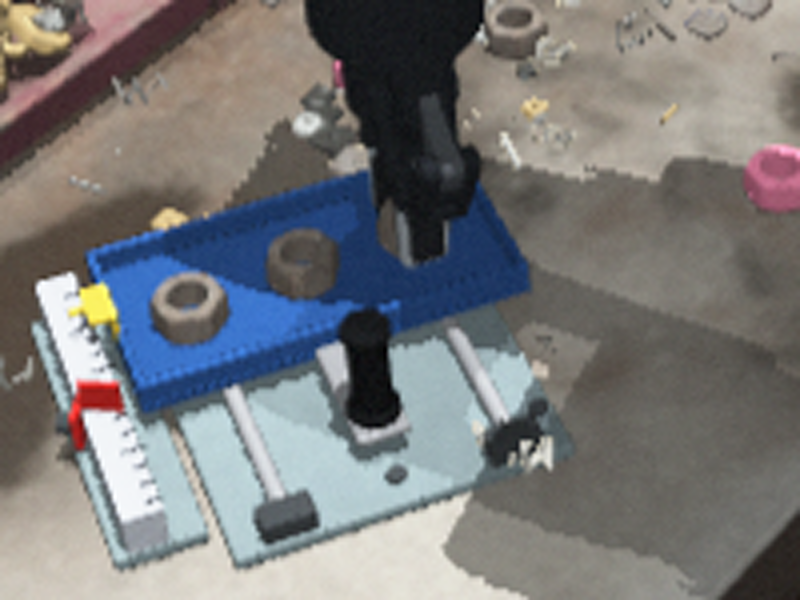

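Request:
drive_tool(steps=[0, 0, -0.06, 0, 0.8, 0, 0, 0, 0, 0.8, 0, 0, 0, 0, 0.1, 0, 0, 0, 0, 0.1, 0, 0, 0, 0, 0.1])

```text
t: 11.8
ee_pos: [0.5803, -0.1503, 0.0267]
eef_rot: [0.963, 0.269, 0.013, 0.02]
wrist_force: [-1.0, -0.3, 0.1]
width: 0.0384
```

Request:
drive_tool(steps=[0, 0, 0.4, 0, 0.1, 0, 0, 0.8, 0, 0.1, 0, 0, 1, 0, -0.1, 0, 0.6, 0.3, 0, -0.1, 0, 0.8, 0, 0, -0.1])

```text
t: 12.3
ee_pos: [0.5802, -0.0959, 0.1345]
eef_rot: [0.963, 0.267, 0.014, 0.02]
wrist_force: [0.3, 0.4, 0.6]
width: 0.0472
```

```bash
python3 st.py "[.574,-.046,.12]" -58.6
```

```text
t 12.3 [ 0.5802 -0.0959  0.1345] yaw -59.0 w 0.0472 F [0.3 0.4 0.6] q [-0.15  0.39  1.83 -0.03  0.89  0.9 ]
units [-0.155  1.248 -0.363] turn 0.08
```

```bash
python3 - <<'E'
from h import *
np.set_printoptions(precision=4,suppress=True)
p,d=snap("side","5");crop(p,170,220,370,370,4,"s5")
C=np.array([.621,-.1228]);ex=np.array([.521,-.8535]);ey=np.array([.8535,.521])
for n in("top","side"):
    P,D=load(n,"0");X=cloud(n,D);h=cv2.cvtColor(P,cv2.COLOR_RGB2HSV)
    T=np.stack([(X[...,:2]-C)@ex,(X[...,:2]-C)@ey,X[...,2]],-1)
    for nm,lo,hi,b in(("yellow",(22,120,120),(35,255,255),((-.02,.02),(.08,.115))),("red",(0,130,80),(8,255,255),((-.09,-.03),(.08,.15))),("red2",(172,130,80),(180,255,255),((-.09,-.03),(.08,.15))),("post",(0,0,0),(180,255,60),((-.12,-.06),(-.03,.03)))):
        m=(cv2.inRange(h,lo,hi)>0)&(T[...,0]>b[0][0])&(T[...,0]<b[0][1])&(T[...,1]>b[1][0])&(T[...,1]<b[1][1])&(T[...,2]>.03)
        q=T[m]
        if len(q): print(n,nm,len(q),np.percentile(q,[2,50,98],axis=0).tolist(),q.mean(0))
        hq=q[q[:,2]>.042] if 'red' in nm else q[q[:,2]>.068]
        if len(hq): print("   high",len(hq),np.percentile(hq,[2,50,98],axis=0).round(4).tolist())
E
```

```text
top yellow 62 [[-0.010623788693175864, 0.08613690354253313, 0.04117604234723247], [-0.0005278653981097397, 0.0919737274209602, 0.0447150277787705], [0.009504889407043941, 0.09763314974786742, 0.04694865569920992]] [-0.0006  0.0919  0.0447]
top red 10 [[-0.04851731265188209, 0.10271149415044505, 0.030668831352950714], [-0.0456075401870001, 0.11158834545626198, 0.03881973517070557], [-0.039047085139052855, 0.11743964370191673, 0.04569721147183731]] [-0.0449  0.1111  0.0384]
   high 5 [[-0.0486, 0.1023, 0.0441], [-0.0456, 0.1072, 0.0447], [-0.0436, 0.1113, 0.0458]]
top red2 2 [[-0.04766252073328485, 0.10460612086174005, 0.03912838008253301], [-0.04534017464117803, 0.10734759103732272, 0.04094933759534478], [-0.04301782854907121, 0.1100890612129054, 0.04277029510815655]] [-0.0453  0.1073  0.0409]
   high 1 [[-0.0478, 0.1045, 0.0428], [-0.0478, 0.1045, 0.0428], [-0.0478, 0.1045, 0.0428]]
top post 102 [[-0.0974121981478124, -0.010674562498284239, 0.031745782516620816], [-0.08898835282857856, -0.005060266377056895, 0.07314067050949086], [-0.08061143581152923, 0.005937183801568715, 0.0783827
[... 668 characters left out ...]
45], [-0.044, 0.111, 0.0468]]
side red2 1 [[-0.04334215908272233, 0.11230183147221363, 0.044298161022198496], [-0.04334215908272233, 0.11230183147221363, 0.044298161022198496], [-0.04334215908272233, 0.11230183147221363, 0.044298161022198496]] [-0.0433  0.1123  0.0443]
   high 1 [[-0.0433, 0.1123, 0.0443], [-0.0433, 0.1123, 0.0443], [-0.0433, 0.1123, 0.0443]]
side post 269 [[-0.10109198947307092, -0.008721364426047224, 0.030650953751349984], [-0.09619697294832205, 0.0011078864777341953, 0.06036692335135078], [-0.08491486308584964, 0.00850748432997586, 0.07799506316374359]] [-0.0953  0.0009  0.0581]
   high 106 [[-0.1003, -0.0092, 0.0685], [-0.0934, 0.0008, 0.0754], [-0.0842, 0.0093, 0.0781]]
```

View pics/s5.png

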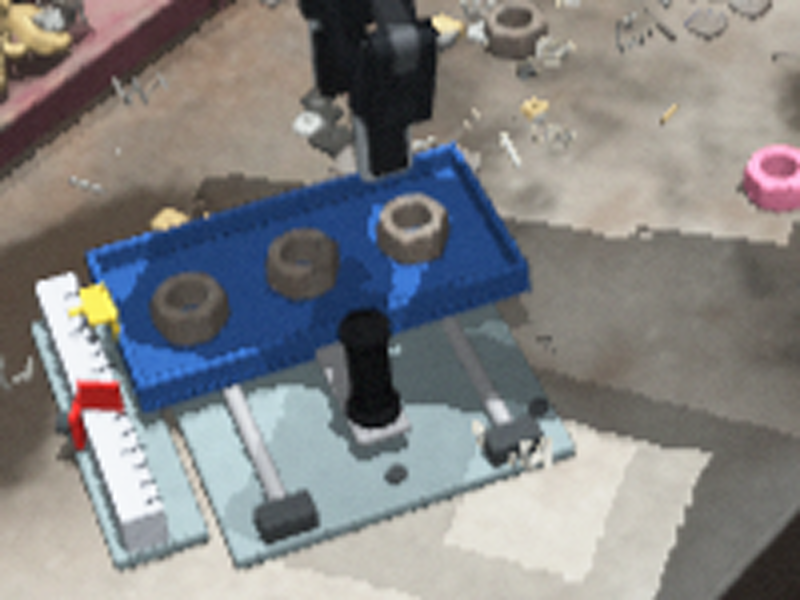

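All three nuts lie flat in the tray: crop pixels (188,308), (302,262) and (411,227). The post is where expected, and the mark is about 45–46 mm ahead of the pointer.

Request:
drive_tool(steps=[-0.1, 0.7, 0, 0, -0.1, -0.05, 0.5, 0, 0, -0.1, 0, 0, 0, 0, -0.1, 0, 0, -0.3, 0, -0.1, 0, 0, 0, 0, -0.1])

```text
t: 12.85
ee_pos: [0.5752, -0.0415, 0.1272]
eef_rot: [0.963, 0.269, 0.017, 0.021]
wrist_force: [-0.1, -1.0, 0.0]
width: 0.047
```

```bash
python3 st.py "[.574,-.046,.037]" -58.6
```

```text
t 12.85 [ 0.5752 -0.0415  0.1272] yaw -58.8 w 0.047 F [-0.1 -1.   0. ] q [-0.06  0.38  1.86 -0.04  0.86  0.99]
units [-0.031 -0.112 -2.255] turn 0.04
```

Request:
drive_tool(steps=[0, -0.06, -0.3, 0, -0.1, 0, 0, -0.3, 0, -0.1, 0, 0, -0.2, 0, -0.1, 0, 0, 0, 0, -0.1, 0, 0, 0, 0, -0.1])

```text
t: 13.35
ee_pos: [0.5743, -0.0469, 0.0905]
eef_rot: [0.963, 0.267, 0.015, 0.02]
wrist_force: [-0.3, -0.2, -0.1]
width: 0.047
```

```bash
python3 st.py "[.574,-.046,.037]" -58.6
```

```text
t 13.35 [ 0.5743 -0.0469  0.0905] yaw -59.0 w 0.047 F [-0.3 -0.2 -0.1] q [-0.07  0.43  1.88 -0.04  0.79  0.99]
units [-0.007  0.023 -1.337] turn 0.07
```

Request:
drive_tool(steps=[0, 0.03, -0.4, 0, -0.1, 0, 0, -0.4, 0, -0.1, 0, 0.03, -0.3, 0, -0.1, 0, 0, -0.15, 0, -0.1, 0, 0, 0, 0, -0.1])

```text
t: 13.85
ee_pos: [0.5757, -0.0447, 0.0399]
eef_rot: [0.963, 0.267, 0.016, 0.021]
wrist_force: [0.4, -0.3, 0.2]
width: 0.0467
```

```bash
python3 st.py "[.574,-.046,.037]" -58.6; python3 - <<'E'
from h import *
p,d=snap("side","6");crop(p,170,220,370,370,4,"s6")
E
```

```text
t 13.85 [ 0.5757 -0.0447  0.0399] yaw -59.0 w 0.0467 F [ 0.4 -0.3  0.2] q [-0.06  0.51  1.9  -0.05  0.68  1.  ]
units [-0.043 -0.033 -0.073] turn 0.08
```

View pics/s6.png

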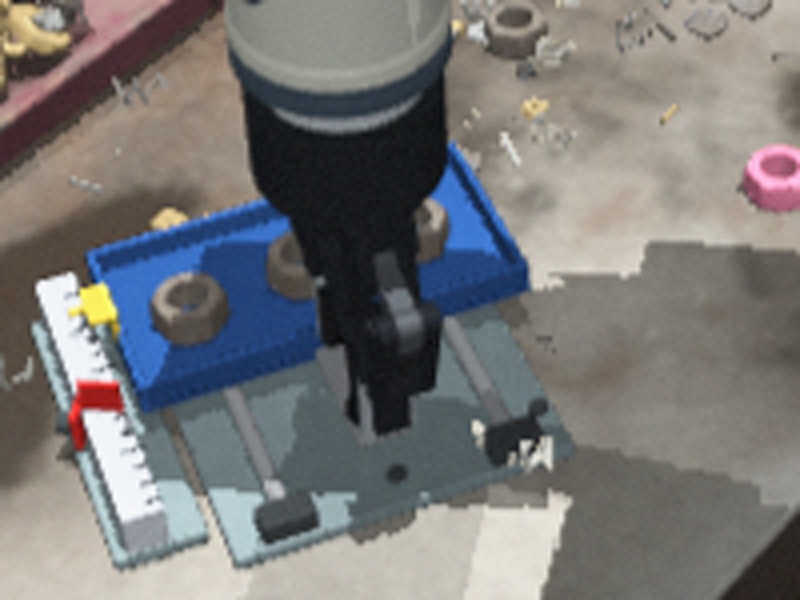

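The post is between the fingers and the pointer and mark stay visible. Closing.

Request:
drive_tool(steps=[-0.04, -0.02, -0.06, 0, 0.2, 0, 0, 0, 0, 1, 0, 0, 0, 0, 1, 0, 0, 0, 0, 1, 0, 0, 0, 0, 1], force=80)

```text
t: 14.4
ee_pos: [0.5755, -0.0466, 0.0391]
eef_rot: [0.963, 0.267, 0.018, 0.022]
wrist_force: [2.0, -3.4, -5.4]
width: 0.0187
```

Request:
drive_tool(steps=[0, 0, 0, 0, 1, 0, 0, 0, 0, 1, -0.06, 0.1, 0, 0, 1, -0.1, 0.17, 0, 0, 1, -0.1, 0.17, 0, 0, 1])

```text
t: 14.9
ee_pos: [0.5655, -0.0303, 0.0391]
eef_rot: [0.963, 0.267, 0.018, 0.022]
wrist_force: [2.5, -7.2, -5.4]
width: 0.0185
```

```bash
python3 st.py "[.574,-.046,.037]" -58.6
```

```text
t 14.9 [ 0.5655 -0.0303  0.0391] yaw -59.1 w 0.0185 F [ 2.5 -7.2 -5.4] q [-0.04  0.5   1.93 -0.05  0.67  1.03]
units [ 0.213 -0.393 -0.052] turn 0.09
```

Request:
drive_tool(steps=[-0.1, 0.17, 0, 0, 1, -0.1, 0.17, 0, 0, 1, -0.08, 0.13, 0, 0, 1, 0, 0, 0, 0, 1, 0, 0, 0, 0, 1])

```text
t: 15.4
ee_pos: [0.5543, -0.0121, 0.039]
eef_rot: [0.963, 0.267, 0.018, 0.024]
wrist_force: [4.2, -7.1, -6.8]
width: 0.019
```

```bash
python3 st.py "[.55,-.0067,.039]" -58.6; cat > mk.py <<'E'
from h import *
import sys
tag=sys.argv[1]
np.set_printoptions(precision=4,suppress=True)
C=np.array([.621,-.1228]);ex=np.array([.521,-.8535]);ey=np.array([.8535,.521])
for n in("side","top"):
    P,D=snap(n,tag);X=cloud(n,D);h=cv2.cvtColor(P,cv2.COLOR_RGB2HSV)
    T=np.stack([(X[...,:2]-C)@ex,(X[...,:2]-C)@ey,X[...,2]],-1)
    for nm,(lo,hi) in dict(yellow=((22,120,100),(35,255,255)),red=((0,130,80),(8,255,255))).items():
        m=(cv2.inRange(h,lo,hi)>0)&(T[...,0]>-.09)&(T[...,0]<.02)&(T[...,1]>.08)&(T[...,1]<.125)&(T[...,2]>.03)
        q=T[m]
        if len(q): print(n,nm,len(q),"mean",q.mean(0),"rng",np.percentile(q[:,0],[3,97]))
    # blue floor/wall slide estimate
    m=(cv2.inRange(h,(104,150,40),(120,255,255))>0)&(abs(T[...,1])<.09)&(T[...,0]>-.15)&(T[...,0]<.06)&(T[...,2]>.015)&(T[...,2]<.04)
    print(n,"blue x rng",np.percentile(T[m][:,0],[.5,99.5]))
    if n=="side": crop(P,170,250,270,325,8,"m"+tag)
    else: crop(P,190,130,290,205,8,"mt"+tag)
E
python3 mk.py 7
```

```text
t 15.4 [ 0.5543 -0.0121  0.039 ] yaw -59.0 w 0.019 F [ 4.2 -7.1 -6.8] q [-0.    0.48  1.96 -0.06  0.65  1.07]
units [-0.107  0.135 -0.001] turn 0.07
side yellow 79 mean [-0.0432  0.0932  0.0452] rng [-0.0533 -0.032 ]
side red 79 mean [-0.048   0.1066  0.039 ] rng [-0.0539 -0.0413]
side blue x rng [-0.0891  0.0036]
top yellow 65 mean [-0.0423  0.0926  0.0439] rng [-0.0515 -0.0327]
top red 13 mean [-0.0446  0.1105  0.0391] rng [-0.0484 -0.0391]
top blue x rng [-0.0849  0.0027]
```

View pics/m7.png

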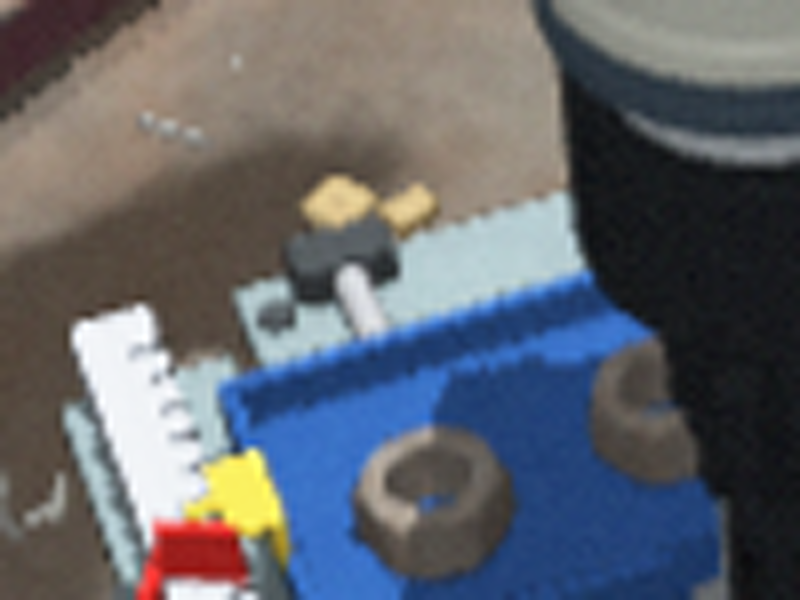

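View pics/mt7.png

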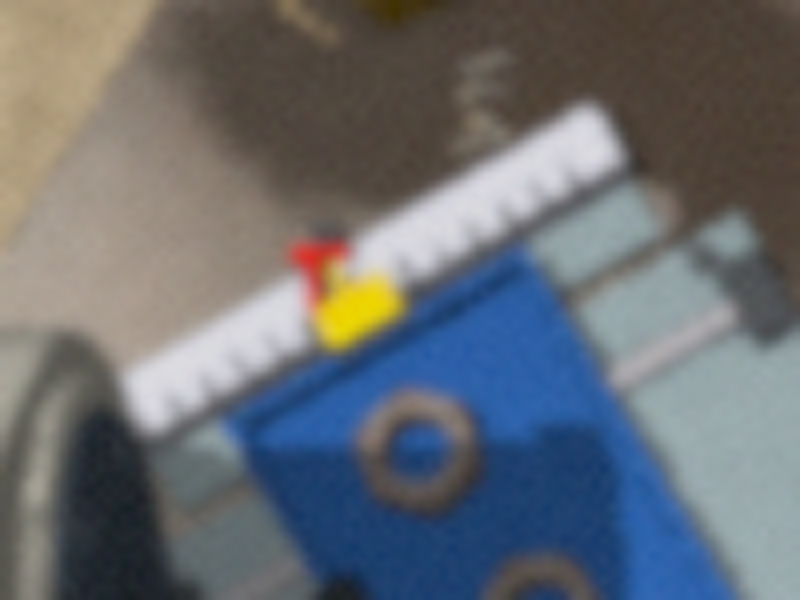

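```bash
python3 - <<'E'
from h import *
np.set_printoptions(precision=1,suppress=True,linewidth=220)
C=np.array([.621,-.1228]);ex=np.array([.521,-.8535]);ey=np.array([.8535,.521])
D=np.mean([load("side",t)[1] for t in"0235"],0);P=np.mean([load("side",t)[0].astype(float) for t in"0235"],0)
X=cloud("side",D);T=np.stack([(X[...,:2]-C)@ex,(X[...,:2]-C)@ey,X[...,2]],-1)*1000
sl=(slice(310,336),slice(183,204))
print("R");print(np.array2string(P[sl][...,0].astype(int)));
print("G");print(np.array2string(P[sl][...,1].astype(int)))
print("x");print(T[sl][...,0]);print("z");print(T[sl][...,2])
E
```

```text
R
[[135  97 134 235 240 242 241 240 240 240 240 240 239 214 109  73  78  55  31  55  58]
 [162 111 101 230 240 241 241 240 241 240 240 240 205 179  92  57  77  72  32  43  56]
 [146  98  94 185 239 241 241 242 240 226 196 190 139 209 184 134  89  78  47  30  55]
 [161 108  91 117 234 241 241 241 240 233 222 219 218 236 230 159 136  88  71  32  60]
 [182 163 110 101 229 240 233 240 235 227 225 224 238 238 239 178 156 136  91  47  46]
 [168 182 146 101 185 238 245 248 246 243 242 242 246 248 248 242 201 139 102  58  32]
 [164 182 137  97 117 230 228 218 218 216 215 210 211 223 225 229 172 158 115  77  33]
 [139 179 164 111  99 220 186 158 156 154 156 153 150 161 154 160 128 176 120  85  59]
 [ 89 164 180 163 106 160 201 164 157 157 156 155 156 156 151 150 149 157 160  96  77]
 [ 62 157 182 148  94 127 199 165 155 156 154 156 154 154 155 154 156 143 176 111  82]
 [ 92 129 179 163 108 188 187 165 156 155 156 155 154 153 154 155 154 156 177 161  94]
 [107  92 165 183 124 238 239 168 153 156 152 152 154 154 154 152 155 153 149 176 100]
 [102  87 130 147 156 245 238 161 164 172 188 189 167 
[... 9989 characters left out ...]
 29.6  31.9  31.6  32.7  31.3  31.6  31.2  31.4  31.2]
 [  1.1   1.9   1.2   0.8   1.2   7.5  15.7  14.9   9.8  15.5  30.1  31.1  31.2  32.5  31.2  31.5  30.   29.7  31.5  30.4  30.8]
 [  0.4   2.    2.3   2.2   1.9   6.6   8.    9.1   9.    8.4 219.3  30.6  30.4  30.6  30.   31.4  32.3  31.5  31.1  32.1  31.2]
 [  2.5   1.5   0.9   0.3   0.6   0.8   9.6   9.5   9.3   9.   22.4  31.4  32.7  30.7  31.3  30.9  31.1  30.3  30.3  31.3  32.1]
 [  0.7   1.8   0.8   1.4   0.   -0.1   6.6  10.    8.6   9.3  15.7  30.7  31.7  31.9  30.8  31.   32.   30.4  31.9  30.8  31.5]
 [  1.5   1.3   2.8   2.6   1.5   0.6   6.1   9.4   8.2  10.4   9.4  28.6  30.1  32.   30.9  31.5  31.   30.8 222.5  30.5  30.1]]
```

```bash
python3 - <<'E'
from h import *
np.set_printoptions(precision=2,suppress=True,linewidth=200)
C=np.array([.621,-.1228]);ex=np.array([.521,-.8535]);ey=np.array([.8535,.521])
def TT(n,tags):
    D=np.median([load(n,t)[1] for t in tags],0);P=np.mean([load(n,t)[0].astype(float) for t in tags],0).astype(np.uint8)
    X=cloud(n,D);return P,np.stack([(X[...,:2]-C)@ex,(X[...,:2]-C)@ey,X[...,2]],-1)*1000
P,T=TT("side","0235")
f=T[317:322,190:199]; print("face x/col",np.median(f[...,0],0),"y",np.median(f[...,1],0))
h=cv2.cvtColor(P,cv2.COLOR_RGB2HSV)
b=(cv2.inRange(h,(104,120,30),(120,255,255))>0)&(T[...,2]>22)&(T[...,2]<31)&(T[...,0]<-35)&(T[...,0]>-60)
q=T[b];print(len(q),np.polyfit(q[:,1],q[:,0],1),np.median(q[:,0]))
r=(cv2.inRange(h,(104,120,30),(120,255,255))>0)&(T[...,2]>31)&(T[...,0]<-35)&(T[...,0]>-60);q=T[r];print("rim",len(q),np.polyfit(q[:,1],q[:,0],1),np.median(q[:,0]))
r=(cv2.inRange(h,(104,120,30),(120,255,255))>0)&(T[...,2]>29)&(T[...,0]>33)&(T[...,0]<60);q=T[r];print("rear rim",len(q),np.polyfit(q[:,1],q[:,0],1),np.median(q[:,0]))
E
```

```text
face x/col [-44.45 -46.07 -46.3  -47.49 -48.32 -49.17 -49.3  -50.9  -51.74] y [111.91 110.36 108.89 107.33 105.95 104.39 102.78 101.36  99.72]
323 [ -0.   -45.27] -45.31036774333977
rim 295 [ -0.   -44.34] -44.75458969879768
rear rim 320 [ 0.   42.52] 42.69433559693917
```

```bash
python3 - <<'E'
from h import *
np.set_printoptions(precision=2,suppress=True,linewidth=200)
C=np.array([.621,-.1228]);ex=np.array([.521,-.8535]);ey=np.array([.8535,.521])
def tr(n,u,v,z):
    w=ray(n,u,v,z)[:2]-C; return np.array([w@ex,w@ey])*1000
for u in(188.7,194.2,199.7):
    for v in (314.6,315.6): print(u,v,tr("side",u,v,.046))
print("expected pointer tip home px", proj("side",np.r_[C+.105*ey,.044]),proj("top",np.r_[C+.105*ey,.044]))
m=C-.047*ex+.105*ey
print("mark px -47:",proj("side",np.r_[m,.046]),proj("top",np.r_[m,.046]))
P=np.mean([load("top",t)[0].astype(float) for t in "0"],0)
print("top R-G"); print((P[154:174,220:242,0]-P[154:174,220:242,1]).astype(int))
S=np.mean([load("side",t)[0].astype(float) for t in "0235"],0).clip(0,255).astype(np.uint8)
crop(S,180,285,212,309,24,"yel")
crop(load("side","7")[0],180,300,212,324,24,"yel7")
E
```

```text
188.7 314.6 [-41.69 112.13]
188.7 315.6 [-43.93 112.68]
194.2 314.6 [-45.53 103.74]
194.2 315.6 [-47.76 104.31]
199.7 314.6 [-49.37  95.36]
199.7 315.6 [-51.59  95.94]
expected pointer tip home px [[187.11 297.98]] [[248.74 153.15]]
mark px -47: [[193.68 315.42]] [[228.92 164.22]]
top R-G
[[ 11  12   9  11  10   7  11   8  12  10  11  12   9   9  12   9   8   8   9   9   7   7]
 [ 13  14  12  10   9  11  11   8  11   9   9   8  10  11   7  11  11   9   9   8   8   4]
 [ 12  11  13  12  11  10  10   9   9   9   9  11  10  11  10  10  10   7   8   4   2   3]
 [ 16  11  12  12  11  10  12  11   7   8   6   7   8  10  12   7   6   4   5   4  -1   0]
 [ 12  13  11  12  10  11  11  12  12   7   4   5  10   7   9   8   3   3   1   1   0   0]
 [ 13  11  13  13  13  16  20  27  27  27  25  27  28  17   8   5   0   1   2  -2   1  -1]
 [ 11  12  10  10  14  24  49  70  80  82  78  82  77  43  14   5   0   0   0   0  -1   0]
 [ 11  11  12  12  17  34  78 122 140 135 125 117 101  63  20   3   0   0   2   0  -2  -1]
 [ 13  11   9  12  16  33  76 122 150 147 105  77  64  38  12   1   1   2   1   1 
[... 310 characters left out ...]
6  25  66  93  59  16   1  -1   1  -3   0  -1   0   0   0  -3]
 [  6   5   2   2  -1   0   6  25  63  89  60  15   2  -1  -1  -1   1   1   0  -2  -3  -7]
 [  3   1   1  -1  -1   0   4  18  48  73  53  16   4   2   1   1  -1  -2  -2  -6 -12 -18]
 [  0   1  -1   1  -1   0   2   9  26  45  38  17   4   1   0  -1  -1  -5 -10 -21 -25 -33]
 [  1   1   0   1   0  -2   0   4  11  26  22  14   5  -2  -2  -2  -7 -15 -29 -34 -37 -36]
 [  0   0  -1   2   0  -2   0   1   6  10  12   5   3  -1  -8 -11 -21 -29 -36 -42 -34 -35]
 [  0   1   1   0   0  -1  -1   1   0   4   2  -1  -3  -7 -13 -24 -32 -34 -39 -38 -37 -42]
 [  0  -1   0   0  -1   0  -1   0  -2  -2   1  -6  -9 -13 -20 -28 -38 -37 -38 -38 -40 -51]]
```

View pics/yel.png

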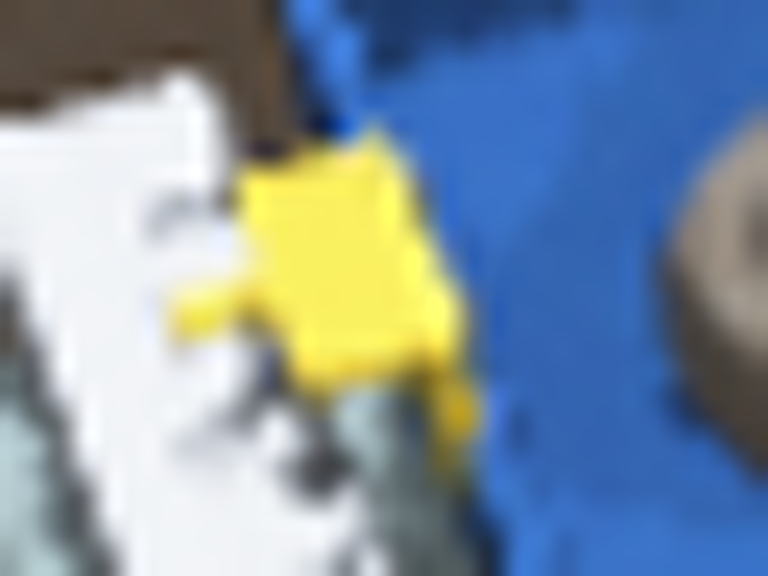

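View pics/yel7.png

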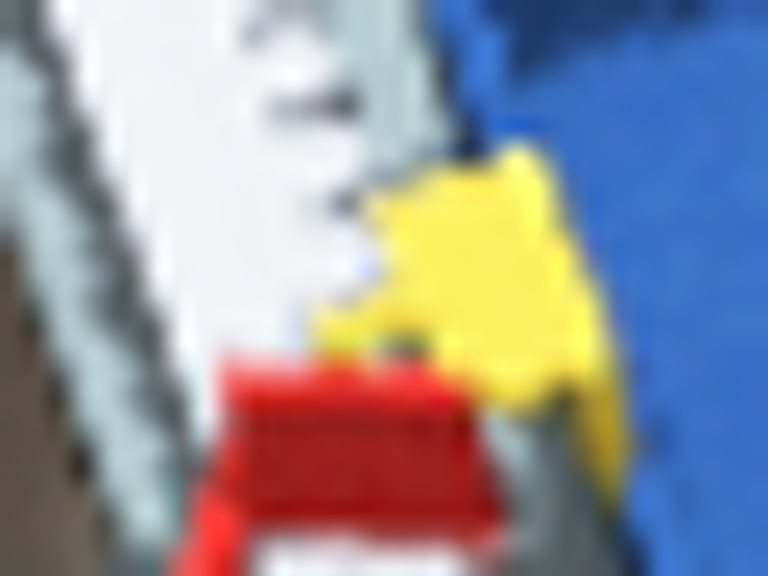

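The red flag stands yawed about 31° to the tray axes. Side and top fits put the middle of its top edge at about −47.5 mm along the slide (±0.5). The tray is now at about 41 mm, so I'll pull about 6.4 mm more.

Request:
drive_tool(steps=[-0.045, 0.075, 0, 0, 1, -0.04, 0.065, 0, 0, 1, 0, 0, 0, 0, 1, 0, 0, 0, 0, 1, 0, 0, 0, 0, 1])

```text
t: 16.0
ee_pos: [0.5521, -0.0086, 0.0391]
eef_rot: [0.963, 0.267, 0.019, 0.025]
wrist_force: [4.5, -6.6, -6.8]
width: 0.0189
```

```bash
python3 st.py "[.55,-.0067,.039]" -58.6; python3 mk.py 8; cat > slide.py <<'E'
from h import *
import sys
from scipy.optimize import minimize_scalar
# slide by ECC/template of patches vs home picture
C=np.array([.621,-.1228]);ex=np.array([.521,-.8535]);ey=np.array([.8535,.521])
for n in("side","top"):
    P,_=load(n,sys.argv[1]);H,_=load(n,"0")
    h=lambda I,lo,hi:cv2.GaussianBlur(cv2.inRange(cv2.cvtColor(I,cv2.COLOR_RGB2HSV),lo,hi),(0,0),1).astype(np.float32)
    for nm,lo,hi,yy,z,r in(("yellow",(22,120,100),(35,255,255),.0925,.046,(10,8)),):
        A=h(H,lo,hi);B=h(P,lo,hi)
        p0=proj(n,np.r_[C+yy*ey,z])[0]
        v,u=np.mgrid[-r[1]:r[1]+1,-r[0]:r[0]+1]
        a=cv2.remap(A,(u+p0[0]).astype(np.float32),(v+p0[1]).astype(np.float32),1)
        S=np.arange(.03,.06,.0002);c=[]
        for s in S:
            q=proj(n,np.r_[C-s*ex+yy*ey,z])[0]
            b=cv2.remap(B,(u+q[0]).astype(np.float32),(v+q[1]).astype(np.float32),1)
            c.append(((a-b)**2).mean())
        print(n,nm,"slide",S[np.argmin(c)],min(c))
E
python3 slide.py 7; python3 slide.py 8
python3 - <<'E'
from h import *
crop(load("side","8")[0],180,300,212,324,24,"yel8")
E
```

```text
t 16.0 [ 0.5521 -0.0086  0.0391] yaw -59.0 w 0.0189 F [ 4.5 -6.6 -6.8] q [ 0.01  0.48  1.96 -0.06  0.65  1.09]
units [-0.053  0.047 -0.002] turn 0.07
side yellow 68 mean [-0.048   0.0924  0.0455] rng [-0.0573 -0.0371]
side red 74 mean [-0.048   0.1073  0.0386] rng [-0.0536 -0.0431]
side blue x rng [-0.093   0.0003]
top yellow 61 mean [-0.0456  0.0916  0.0447] rng [-0.0554 -0.0358]
top red 11 mean [-0.0449  0.1123  0.0375] rng [-0.0482 -0.0408]
top blue x rng [-0.089  -0.0016]
side yellow slide 0.040799999999999934 252.84756
top yellow slide 0.04159999999999993 131.88783
side yellow slide 0.045599999999999904 367.701
top yellow slide 0.04519999999999991 31.481926
```

View pics/yel8.png

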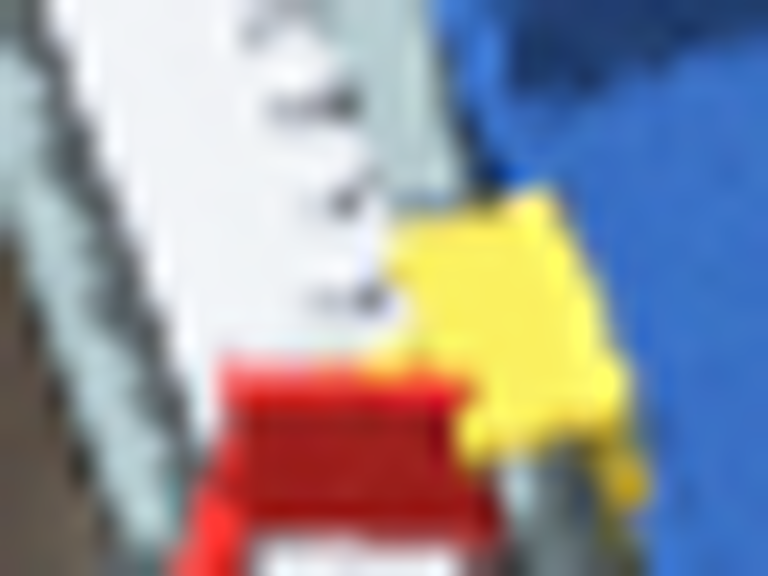

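View pics/mt8.png

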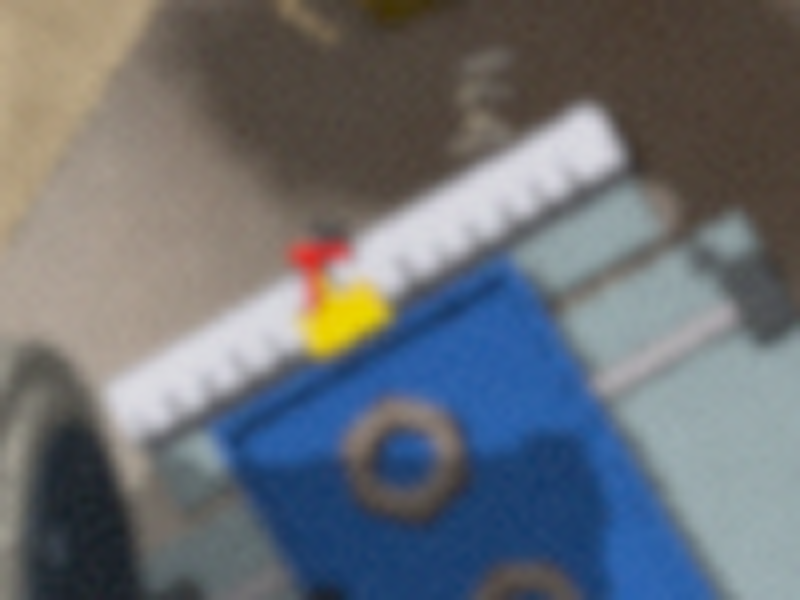

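Request:
drive_tool(steps=[-0.04, 0.065, 0, 0, 1, 0, 0, 0, 0, 1, 0, 0, 0, 0, 1, 0, 0, 0, 0, 1, 0, 0, 0, 0, 1])

```text
t: 16.6
ee_pos: [0.5518, -0.008, 0.0391]
eef_rot: [0.963, 0.267, 0.02, 0.027]
wrist_force: [4.6, -7.0, -6.1]
width: 0.019
```

```bash
python3 st.py "[.55,-.0067,.039]" -58.6; python3 mk.py 9;python3 slide.py 9; python3 st.py
python3 - <<'E'
from h import *
crop(load("side","9")[0],180,300,212,324,24,"yel9")
E
```

```text
t 16.6 [ 0.5518 -0.008   0.0391] yaw -59.0 w 0.019 F [ 4.6 -7.  -6.1] q [ 0.01  0.48  1.97 -0.07  0.64  1.09]
units [-0.045  0.034 -0.002] turn 0.08
side yellow 71 mean [-0.0484  0.0925  0.0451] rng [-0.057  -0.0373]
side red 74 mean [-0.0478  0.107   0.0385] rng [-0.0522 -0.0396]
side blue x rng [-0.094  -0.0011]
top yellow 60 mean [-0.0465  0.0918  0.0445] rng [-0.0563 -0.0372]
top red 11 mean [-0.044   0.1116  0.0384] rng [-0.048 -0.039]
top blue x rng [-0.0899 -0.0024]
side yellow slide 0.0461999999999999 403.3869
top yellow slide 0.0459999999999999 91.26363
t 16.7 [ 0.5519 -0.0081  0.0391] yaw -59.0 w 0.0186 F [ 3.5 -8.2 -6.4] q [ 0.01  0.48  1.97 -0.07  0.64  1.09]
```

View pics/yel9.png

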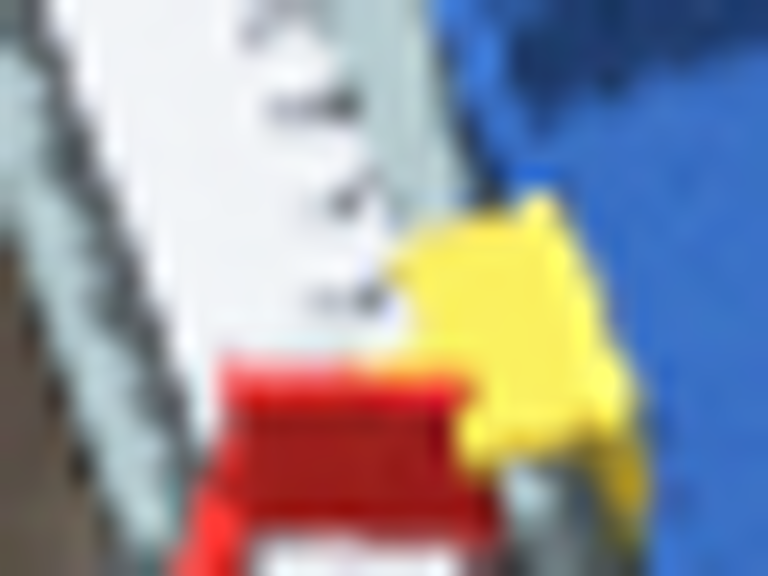

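View pics/mt9.png

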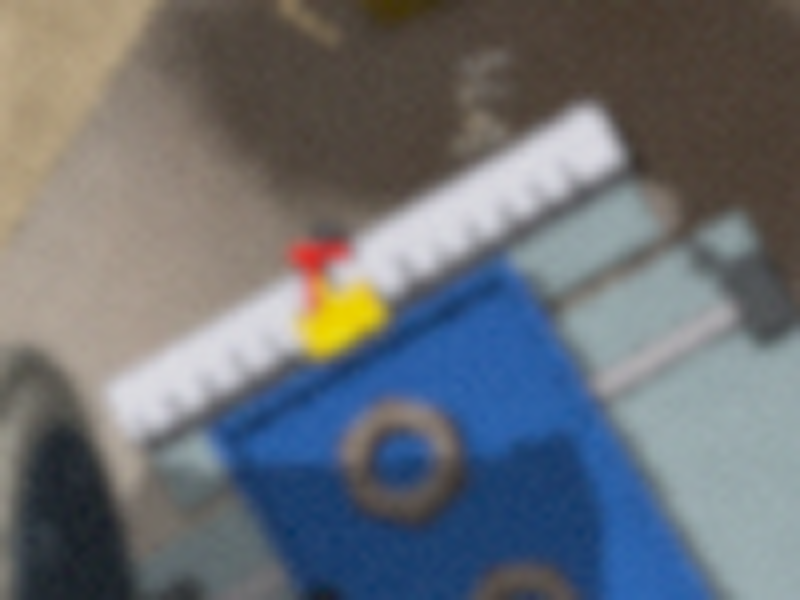

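Request:
drive_tool(steps=[-0.03, 0.05, 0, 0, 1, -0.03, 0.05, 0, 0, 1, 0, 0, 0, 0, 1, 0, 0, 0, 0, 1, 0, 0, 0, 0, 1])

```text
t: 17.2
ee_pos: [0.5506, -0.0061, 0.0391]
eef_rot: [0.963, 0.267, 0.02, 0.028]
wrist_force: [4.4, -7.0, -6.3]
width: 0.0188
```

```bash
python3 mk.py A;python3 slide.py A; python3 st.py
python3 - <<'E'
from h import *
crop(load("side","A")[0],180,300,212,324,24,"yelA")
E
```

```text
side yellow 71 mean [-0.0511  0.0923  0.0452] rng [-0.0609 -0.0398]
side red 68 mean [-0.0477  0.1074  0.0376] rng [-0.0532 -0.0424]
side blue x rng [-0.0965 -0.0032]
top yellow 58 mean [-0.0485  0.0918  0.0443] rng [-0.0588 -0.0393]
top red 11 mean [-0.0459  0.1104  0.0399] rng [-0.0487 -0.0412]
top blue x rng [-0.0923 -0.0048]
side yellow slide 0.048799999999999885 483.18335
top yellow slide 0.04819999999999989 154.61424
t 17.3 [ 0.5506 -0.0061  0.0391] yaw -59.0 w 0.0188 F [ 4.3 -8.5 -7.2] q [ 0.01  0.48  1.97 -0.07  0.64  1.1 ]
```

View pics/yelA.png

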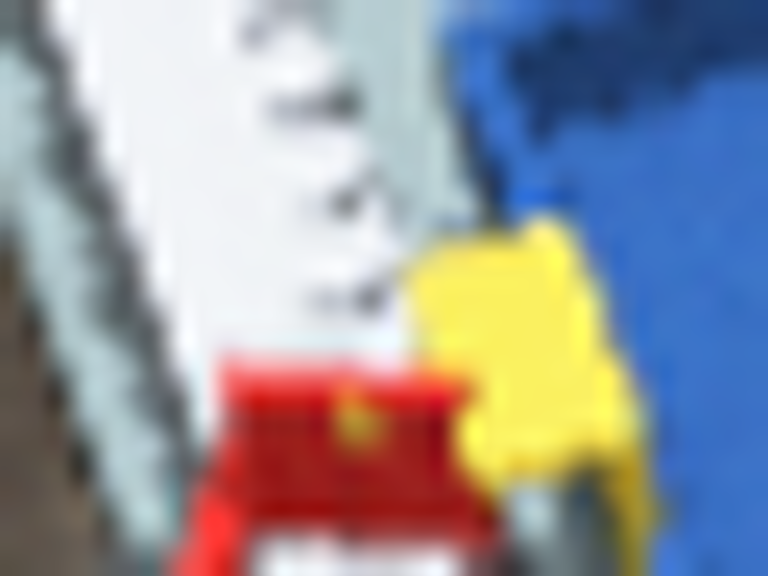

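The tip has just come through the flag's front face (crop pixel (358,420)), so the tray is about 0.8 mm past centre: slide ≈48.3 against mark ≈47.5. I'll ease it back a little.

Request:
drive_tool(steps=[0.02, -0.034, 0, 0, 1, 0, 0, 0, 0, 1, 0, 0, 0, 0, 1, 0, 0, 0, 0, 1, 0, 0, 0, 0, 1])

```text
t: 17.8
ee_pos: [0.5525, -0.0092, 0.0391]
eef_rot: [0.963, 0.267, 0.021, 0.029]
wrist_force: [3.7, -7.0, -6.8]
width: 0.0187
```

```bash
python3 mk.py B;python3 slide.py B; python3 st.py
python3 - <<'E'
from h import *
crop(load("side","B")[0],180,300,212,324,24,"yelB")
crop(load("side","B")[0],170,150,430,345,3,"allB")
E
```

```text
side yellow 75 mean [-0.0471  0.0924  0.0454] rng [-0.056  -0.0356]
side red 73 mean [-0.0479  0.1072  0.0384] rng [-0.0526 -0.043 ]
side blue x rng [-0.0927  0.0002]
top yellow 59 mean [-0.0452  0.0917  0.0447] rng [-0.0549 -0.0358]
top red 8 mean [-0.0452  0.1125  0.0379] rng [-0.0483 -0.0422]
top blue x rng [-0.0885 -0.0011]
side yellow slide 0.04479999999999991 317.1466
top yellow slide 0.04459999999999991 84.47326
t 17.9 [ 0.5526 -0.0093  0.0391] yaw -59.0 w 0.0184 F [ 3.9 -7.3 -6.2] q [ 0.01  0.48  1.97 -0.08  0.64  1.1 ]
```

View pics/yelB.png

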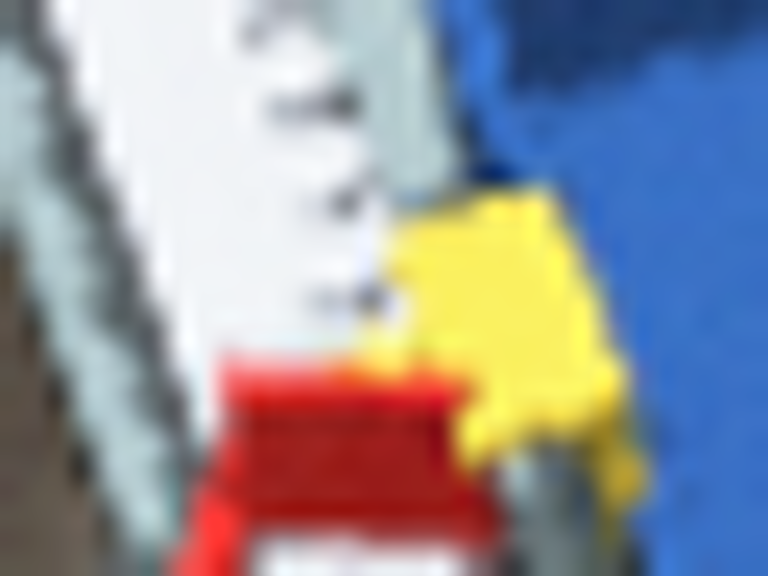

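View pics/allB.png

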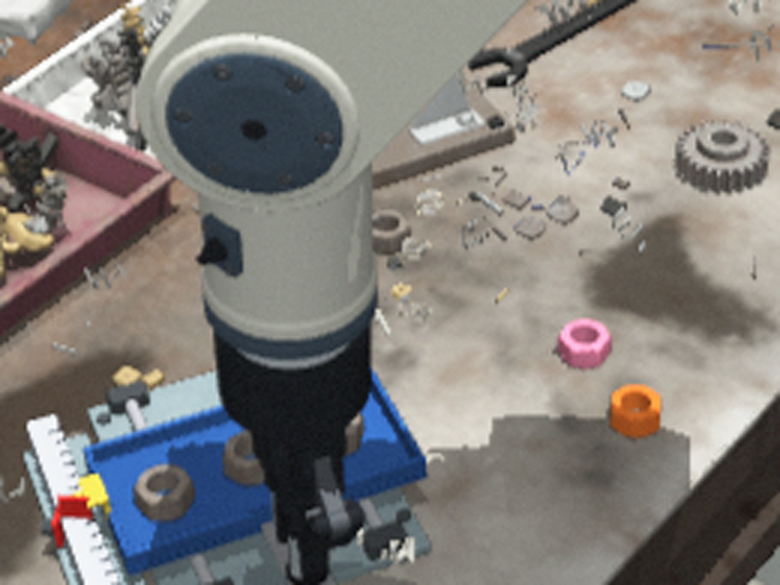

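View pics/mtB.png

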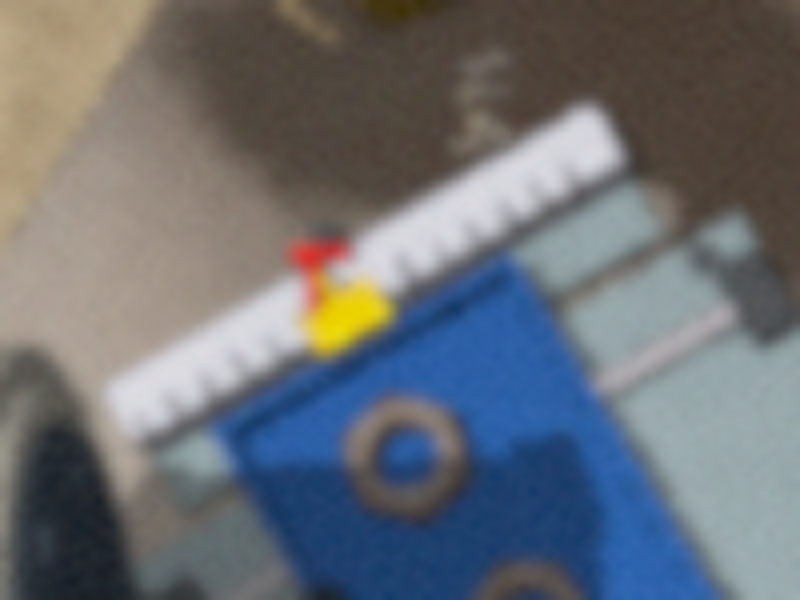

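Each call loses about 2.2 mm to the spring. The slide is now at about 44.7 and needs +2.8, so I'll command 5.0.

Request:
drive_tool(steps=[-0.0325, 0.0535, 0, 0, 1, -0.0325, 0.0535, 0, 0, 1, 0, 0, 0, 0, 1, 0, 0, 0, 0, 1, 0, 0, 0, 0, 1])

```text
t: 18.4
ee_pos: [0.551, -0.0067, 0.0391]
eef_rot: [0.963, 0.266, 0.021, 0.03]
wrist_force: [4.7, -7.1, -6.2]
width: 0.0189
```

```bash
python3 mk.py D;python3 slide.py D; python3 st.py
python3 - <<'E'
from h import *
crop(load("side","D")[0],180,300,212,324,24,"yelD")
E
```

```text
side yellow 71 mean [-0.0504  0.0923  0.0451] rng [-0.059  -0.0392]
side red 69 mean [-0.0478  0.1072  0.0383] rng [-0.0527 -0.0423]
side blue x rng [-0.0955 -0.0029]
top yellow 61 mean [-0.0479  0.0918  0.0445] rng [-0.058 -0.038]
top red 13 mean [-0.0448  0.1106  0.0389] rng [-0.0487 -0.0391]
top blue x rng [-0.0915 -0.0041]
side yellow slide 0.04819999999999989 462.90604
top yellow slide 0.047199999999999895 124.39869
t 18.5 [ 0.551  -0.0068  0.0391] yaw -59.1 w 0.0188 F [ 4.1 -7.2 -6.2] q [ 0.01  0.48  1.97 -0.08  0.64  1.11]
```

View pics/yelD.png

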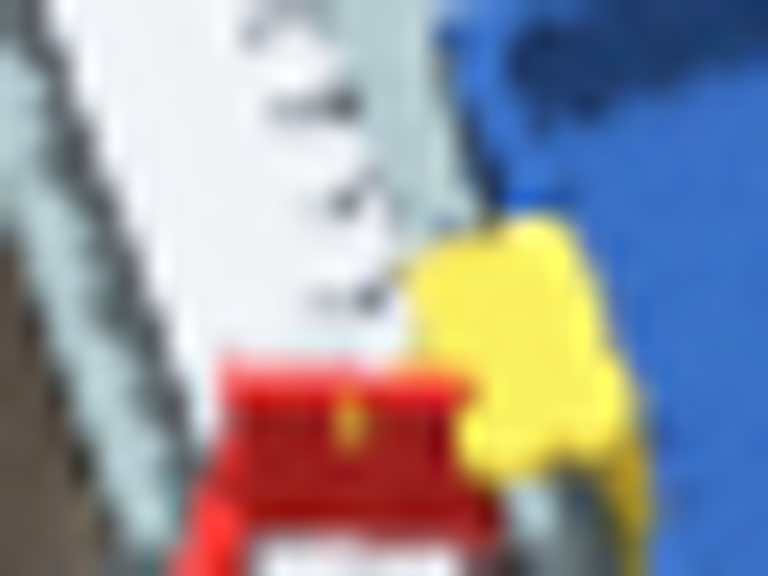

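```bash
python3 - <<'E'
from h import *
a=load("side","D")[0][220:360,170:370];b=load("top","D")[0][130:270,190:390]
cv2.imwrite("pics/both.png",cv2.resize(np.hstack([a,b])[:,:,::-1],None,fx=2,fy=2,interpolation=cv2.INTER_CUBIC))
E
```

```text
(no output)
```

View pics/both.png

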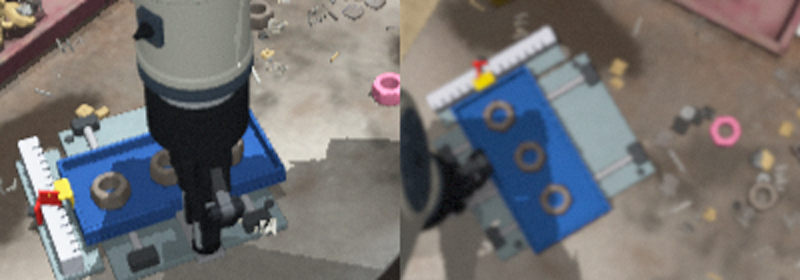

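The top view shows all three nuts flat in the tray at (499,116), (528,156) and (556,200). The last nut is on the bench at (762,195). The pointer is at the mark and the handle is gripped, so I'm handing in.

```bash
python3 - <<'E'
from workcell import manip
print(manip.finish_job())
E
python3 st.py
```

```text
the job is handed in; nothing more can be done
None
the job is handed in; nothing more can be done
```

I put two bench nuts in the tray beside the first, pulled the tray to the red mark by its handle, and handed in at about 18.5 s while still gripping it at 80 N.

- **Nuts:** the last top view shows three nuts flat in the tray and the fourth still on the bench. I never moved towards the gear or the pink and orange look-alikes.
- **Pointer at the mark:** my readings of the tray's slide were 47.2 mm (top camera), 48.2 mm (side camera) and about 47.4 mm (arm position). My readings of the mark ran from 46.8 to 47.8 mm, so the match is within about 1 mm. The last close-up shows the tip level with the middle of the flag.
- **Flag angle:** the flag looks turned about 31° from the tray's axes, which disagrees with the description. I lined up on the middle of its top edge.
- **Extra pulls:** I overshot the mark by about 1 mm, then came back too far because the spring pulls in about 2 mm on each move. One more pull set it.
- **Tool tilt:** the tool had drifted about 4° from straight down by the end. The grip stayed firm at 18.8 mm opening and the arm held still between the last readings.

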